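# Pin the microscope boom's counterweight

## Task

The counterweight on the slanted boom of the microscope stand has crept down over its locking hole: slide it back up against the blue collar. Then take the red-handled linch pin out of the holder block, push it fully home through the boom from the top face with its ring towards the boom's lower end, and flip the sprung ring over that end so that it snaps shut across the point of the pin. Leave the pin let go, and do not bump the microscope or shift the other things on the bench.

Things in the scene. Friction and masses are not known exactly. Their poses are not given: they have to be found in the camera images.
- hole (a point): Mouth of the cross hole in the boom's top face, about 0.16 m above the bench. Axes: +x up the slope along the boom, +y level across it, +z square out of the top face (35 degrees from vertical): the hole's axis. Hole diameter 11.5 mm, straight through the bar's 25 mm.
- boom: The boom, fixed: aluminium bar 25 mm square, slanting up at 35 degrees. Same origin and axes as hole. Its lower end is at x = -20 mm, nothing beyond it and nothing below it but the stand's 20 mm base plate. Up the slope: the counterweight, the blue stop collar (x = 59 to 71 mm, 42 mm square), a white clamp on the column (x = 119 to 181 mm, 60 mm square), the microscope.
- weight (a joint): Counterweight, a dark steel cylinder of diameter 56 mm, 42 mm long, 0.55 kg, sliding along the boom, centred on the bar's axis. Value in m, growing up the slope: 0 = lowest, 0.036 = against the blue collar. Its lower face is at x = -19 mm + value in hole's frame, so it covers the hole at the start. It stays where it is left; about 10 N pushes it up.
- weight_face (a point): Point on the counterweight's lower end face, 8 mm above the boom's top face; the face reaches up to 15.5 mm above the top face there. Same axes as hole.
- pin: Linch pin, about 85 g, upright in the block at the start. Origin: centre of the shoulder under its head; +z towards the head. Steel shank, diameter 9 mm, round point at z = -46 mm. Steel shoulder block z = 0 to 12 mm, x = -12 to 10, 20 mm wide in y. Red grip above it, 16 x 16 mm, z = 11 to 34 mm. The ring opens to its -x side. Home: origin at hole, axes parallel to hole's.
- ring (a joint): Sprung ring's angle in rad: 0 = shut, against the shank near the point; 1.75 = open, as at the start. Hinge along the pin's y at x = -6.5, z = 6 mm. Steel wire 4 mm thick, D-shaped, 44 mm wide, bow 42 mm from the hinge. Over-centre spring: above 1.05 rad it holds the ring open (about 3 N at the bow moves it), below that it snaps shut by itself, round the boom's lower end.
- ring_bow (a point): Middle of the ring's bow (centre of the 4 mm wire), 42 mm from the hinge. With the ring open it sticks out about level to the pin's -x side.
- block: Holder block, cream plastic, 190 x 52 x 52 mm, fixed. Origin at the centre of its underside, long side along its x. Upright holes of 11.5 mm at x = -64, 0 and 64 mm hold, in any order, the linch pin, star_screw and hex_driver, their shoulders resting on its top at 52 mm.
- star_screw: Black star-shaped clamp screw with a brass shoulder, 38 mm wide, 26 mm tall above the block. Origin under its shoulder. Leave it alone.
- hex_driver: Green T-handled driver, handle 49 mm wide, 37 mm tall above the block. Origin under its shoulder. Leave it alone.
- scope: White stereo microscope hanging from the boom's upper end; fixed. Origin: the foot of the stand's column on the bench; +x horizontally up the slope. It hangs 0.22 to 0.40 m along +x, 0.13 to 0.43 m above the bench, its eyepieces reaching 0.12 m to +y. Do not bump it.
- vial: Small glass vial with black cap, 22 mm across, 46 mm tall. Origin under its base. Leave it alone.
- eyepiece: Black spare eyepiece standing on end, 34 mm across, 50 mm tall. Origin under its base. Leave it alone.
- slide_case: Clear plastic case of slides, 110 x 75 x 20 mm. Origin under its centre. Leave it alone.
- petri_dish: Clear closed dish, 94 mm across, 16 mm tall. Origin under its centre. Leave it alone.
There are look-alikes about, which are no part of the job. Of the things shaped like the pin, the bare steel one is meant.

How it is judged:
By the outcome, as a careful person would: the job done as asked, in the order asked, and still so for the second after the job is handed in, with the robot touching nothing.
It also fails if it takes over 56 s, if anything falls off the work surface, if the arm or the gripper's body presses on something with over 40 N, if the wrist force passes 120 N, or if a joint passes its speed limit or range.

## Robot

A 6-joint arm with a two-finger parallel gripper is mounted at the origin on the work surface. World frame = base frame: x ahead of the robot, y to its left, z up, the work surface at z = 0. Lengths are in m, angles in rad, forces in N, time in s.
With the tool pointing down it reaches from about 0.25 to 0.725 m from the base axis. Payload 9.7 kg.
Tool frame: the origin (TCP) lies at the very end of the fingers, on their centre line; the grasp point (between the pads) lies 19 mm behind it (hold_point_z is the distance from the TCP to the grasp point, in m); z points along the fingers, x is the direction in which the jaws open and shut, and the axes are right-handed (so a half turn about z gives the same grasp; the last joint's range is limited). The gripper opens to 85 mm and grips with 20 to 120 N. Pads are 22 mm wide; open, the fingers measure 114 mm over their backs; the gripper's body (76 mm by 85 mm) begins 54 mm behind the grasp point. The pads swing forward as they close: fully open they stand 13 mm farther back than shut.
Start: joints at [0, 0.087, 0.176, 1.66, 0, 1.571], TCP at [0.55, -0, 0.231] pointing down, gripper open.
Joint ranges: [-3.13, 3.13], [-0.85, 1.81], [-1.15, 1.24], [-2.2, 2.28], [-1.44, 1.52], [-3.14, 3.14]. Speed limits (rad/s): [2.22, 2.22, 2.57, 3.14, 3.14, 3.14].

## Interface

Orientations are given as a rotation vector (axis times angle).
In Python, from cell import observe, capture, calibration, close_job, hold_point_z gives the robot as it stands.
- The arm moves only by the tool move_arm, never from a script. Its argument "targets" is a list of rows, each a list of 2 entries, a list of its own where there are three numbers: the shift along the tool's x, y, z in cm, then the turn about the tool's z in rad. In form: [[[tx, ty, tz], turn], ...]. A call has 1 to 20 rows; each row shifts and turns the commanded pose from where the row before left it, along the tool's axes as they then stand; what a row does not reach is not made up. A row lasts 1/8 s, in which the tool goes at most 62.5 mm and 10.7 degrees, less where a joint would pass 70% of its speed; a pose out of reach is approached as far as the arm can. A call with a gripper value outside its range is refused whole. "hand" is the gripper command: -1 is fully open, 1 is shut, values between are in proportion, set as the call begins (left out, the last holds). The fingers move at their own pace and stop on an object; the grip force is fixed at half the most. Time passes only in rows, so rows that do not move let the fingers close. It gives the time, the measured TCP pose, the force and the opening at its end, in the units of the state.
- observe(): the state, without advancing time (a new reading comes with each control period).
- capture(name): name is "scene" or "side" or "wrist"; returns (picture, depth): 400x640x3 uint8, red, green, blue; 400x640 float32, m along the optical axis (not along the pixel's ray), 0 where there is no reading.
- calibration(name): a dict with "intrinsics" (3x3 intrinsics, pixels), "camera_from_world" (4x4, takes a point from world to camera coordinates). Camera axes: x right, y up, looking along -z (the intrinsics and any distortion apply to the point x, -y, -z); pixel columns grow to the right and rows downward; lengths in m; the calibration is good to about 2 mm. A picture is of the moment at which its call begins: read the wrist's pose just before it. calibration takes no time and is no camera call; for the wrist camera it gives the pose at the moment of the call.
- close_job(): hands the job in, once; it reports no verdict.
The state is a dict: "t": time; "joints": joint angles; "qvel": joint speeds; "joint_torque": joint torques, N m; "position": TCP position; "ee_rot": TCP orientation; "ft_force": force on the tool from outside, world axes, zero at the start; "wrist_torque": the same for the moment, N m; "grip_width": opening from 0.0 (shut) to 1.0 (fully open).
Only numpy, scipy, OpenCV 4.12 (cv2) and the standard library are available. Lean on these libraries where they do the work, as an engineer would, in place of code of your own. Each camera call takes 0.05 s, during which the arm holds its last target.

## Working session

There is one attempt and no reset: what is moved stays moved. The work goes in short steps, Python scripts to look and compute and a tool call to move; the robot and the scene stay as the last step left them, time stands still between calls to the robot, and variables do not carry over. Pictures are saved under pics/ and viewed, and the job is handed in when it is done.

Besides the shell and the picture viewer there is one more tool, called after "Call:" by a JSON object that holds its "api" and its "payload", one argument or row to a line. move_arm: Moves the arm, as the interface text tells. Its arguments: {"type":"object","properties":{"targets":{"type":"array"},"hand":{"type":"number"}},"required":["targets"]}

```bash
ls; mkdir -p pics
python3 - <<'E'
from cell import *
import cv2, numpy as np
print(observe()); print(hold_point_z)
for n in ("scene","side","wrist"):
    c=calibration(n); print(n,c)
    p,d=capture(n); cv2.imwrite(f"pics/{n}0.png",p[:,:,::-1]); np.savez(f"pics/{n}0.npz",p=p,d=d,K=c["intrinsics"],T=c["camera_from_world"])
E
```

```text
pics
{'t': 0.0, 'joints': array([-1.50064577e-05,  8.74330463e-02,  1.75142503e-01,  1.65978286e+00,
       -1.76529403e-05,  1.57079424e+00]), 'qvel': array([ 6.80063050e-05, -4.03202170e-04,  1.37048417e-03, -1.05369396e-03,
        1.07059903e-03,  5.37087646e-05]), 'joint_torque': array([ 7.68234549e-04, -5.20392072e+01,  4.64802504e+01,  1.63646933e-02,
        2.23589603e-05, -6.77332673e-05]), 'position': array([ 5.49779070e-01, -1.32813244e-05,  2.30602215e-01]), 'ee_rot': array([ 3.14157437e+00, -2.02701328e-05, -2.00601048e-03]), 'ft_force': array([-0.55373359,  0.57646357,  0.76567348]), 'wrist_torque': array([ 0.0309726 ,  0.02999002, -0.00841359]), 'grip_width': 1.000129346300107}
0.0187
scene {'intrinsics': array([[463.81548073,   0.        , 322.251878  ],
       [  0.        , 463.81548073, 202.5990787 ],
       [  0.        ,   0.        ,   1.        ]]), 'camera_from_world': array([[ 0.73045548,  0.68291023, -0.00827157, -0.3806127 ],
       [-0.48330856,  0.52543863,  0.70023358,  0.21259128],
       [ 0.48254288, -0.50749174,  0.71386589, -1.74917133],
       [ 0
[... 429 characters left out ...]
.00182630e-05, -8.64062201e-01,  5.03385049e-01,
        -1.03042208e+00],
       [ 0.00000000e+00,  0.00000000e+00,  0.00000000e+00,
         1.00000000e+00]])}
wrist {'intrinsics': array([[323.28148014,   0.        , 320.38381691],
       [  0.        , 323.28148014, 201.01690378],
       [  0.        ,   0.        ,   1.        ]]), 'camera_from_world': array([[ 9.99999314e-01,  6.76612643e-05, -1.16928331e-03,
        -5.49639178e-01],
       [-3.94061564e-04,  9.59565506e-01, -2.81485141e-01,
         3.52325478e-02],
       [ 1.10295829e-03,  2.81485409e-01,  9.59564874e-01,
        -3.78604602e-01],
       [ 0.00000000e+00,  0.00000000e+00,  0.00000000e+00,
         1.00000000e+00]])}
```

View pics/scene0.png

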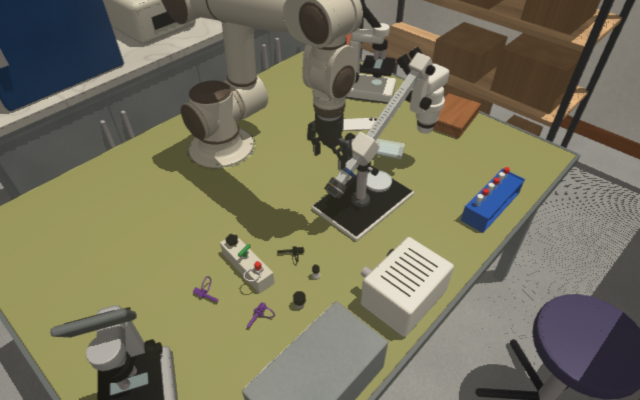

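View pics/side0.png

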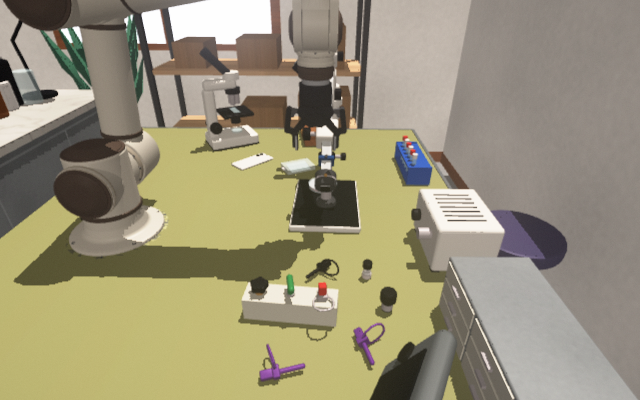

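View pics/wrist0.png

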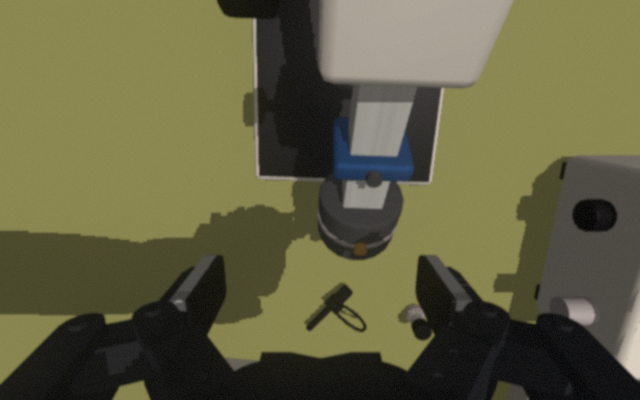

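```bash
cat > h.py <<'E'
import numpy as np, cv2
from cell import *
def snap(n,tag):
    c=calibration(n); p,d=capture(n)
    np.savez(f"pics/{n}{tag}.npz",p=p,d=d,K=c["intrinsics"],T=c["camera_from_world"]); return load(n,tag)
def load(n,tag):
    z=np.load(f"pics/{n}{tag}.npz"); return z['p'],z['d'],z['K'],z['T']
def unproj(u,v,d,K,T):
    u,v,d=[np.asarray(a,float) for a in (u,v,d)]
    pc=np.stack([(u-K[0,2])/K[0,0]*d, -(v-K[1,2])/K[1,1]*d, -d],-1)
    return (pc-T[:3,3])@T[:3,:3]
def cloud(p,d,K,T):
    v,u=np.mgrid[0:d.shape[0],0:d.shape[1]]
    return unproj(u,v,d,K,T)
def ray(u,v,K,T):
    o=-T[:3,:3].T@T[:3,3]; r=T[:3,:3].T@np.array([(u-K[0,2])/K[0,0],-(v-K[1,2])/K[1,1],-1.]); return o,r
def onplane(u,v,z,K,T):
    o,r=ray(u,v,K,T); return o+r*(z-o[2])/r[2]
def tri(obs):
    A=np.zeros((3,3));b=np.zeros(3)
    for u,v,K,T in obs:
        o,r=ray(u,v,K,T); r=r/np.linalg.norm(r); P=np.eye(3)-np.outer(r,r); A+=P;b+=P@o
    X=np.linalg.solve(A,b)
    return X,[np.round(np.array(proj(X,K,T))-[u,v],1) for u,v,K,T in obs]
def proj(X,K,T):
    c=T[:3,:3]@X+T[:3,3]; return K[0,0]*c[0]/-c[2]+K[0,2], -K[1,1]*c[1]/-c[2]+K[1,2]
def crop(p,x0,y0,x1,y1,s,name):
    cv2.imwrite(name,cv2.resize(p[y0:y1,x0:x1,::-1],None,fx=s,fy=s,interpolation=cv2.INTER_CUBIC))
E
python3 - <<'E'
from h import *
p,d,K,T=load("wrist","0"); crop(p,230,60,470,340,2,"pics/w0c.png")
X=cloud(p,d,K,T)
for u,v in [(380,130),(375,105),(365,195),(360,160),(345,215),(360,230),(600,10),(300,300)]: print(u,v,X[v,u].round(4))
p,d,K,T=load("scene","0"); crop(p,180,200,340,340,4,"pics/s0c.png"); crop(p,300,40,460,240,3,"pics/s0d.png")
p,d,K,T=load("side","0"); crop(p,230,240,410,390,4,"pics/d0c.png")
E
```

```text
380 130 [0.5785 0.0618 0.2138]
375 105 [0.5744 0.0733 0.2212]
365 195 [0.5767 0.0215 0.1849]
360 160 [0.5702 0.0463 0.2072]
345 215 [0.5651 0.0082 0.183 ]
360 230 [0.5738 0.0011 0.1901]
600 10 [0.8356 0.1672 0.    ]
300 300 [ 0.5228 -0.1722  0.0007]
```

View pics/w0c.png

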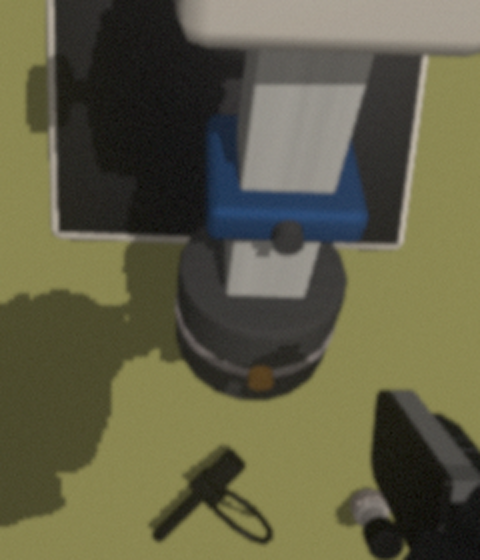

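View pics/s0c.png

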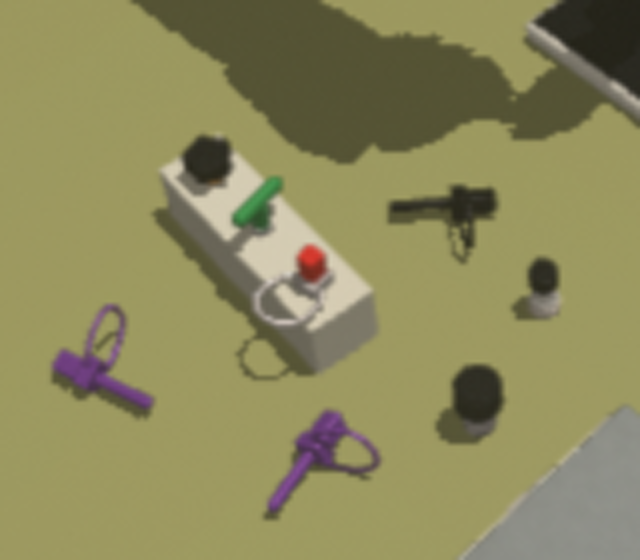

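View pics/d0c.png

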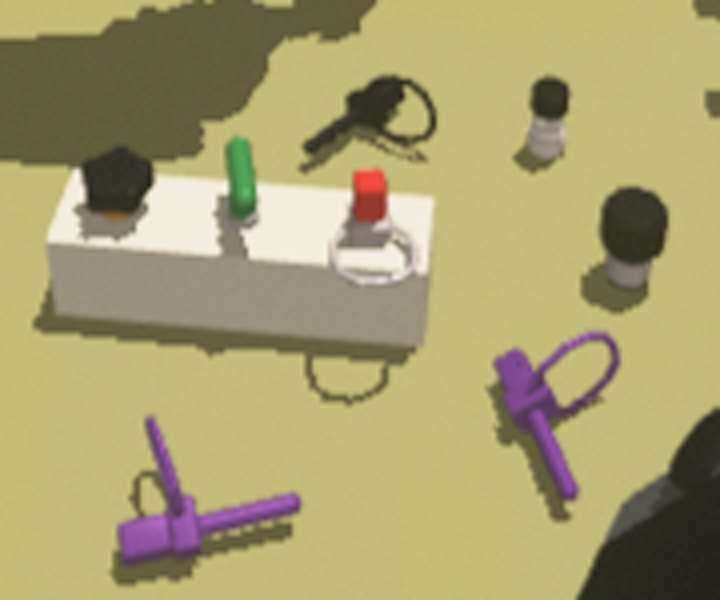

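View pics/s0d.png

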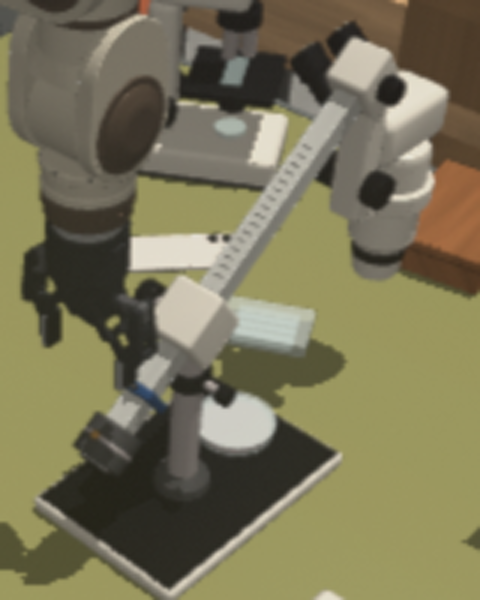

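Run:
```python
from h import *
p,d,K,T=load("wrist","0"); X=cloud(p,d,K,T)
hsv=cv2.cvtColor(p,cv2.COLOR_RGB2HSV)
# boom top face: gray bright, low sat
def face(v0,v1):
    m=np.zeros(d.shape,bool); m[v0:v1,330:430]=True
    m&=(hsv[...,1]<40)&(hsv[...,2]>120); return m
L=[];R=[];M=[]
for v in list(range(104,152,3))+list(range(184,206,3)):
    us=np.where(face(v,v+1)[v])[0]
    if len(us)<20: continue
    l,r=X[v,us[1]],X[v,us[-2]]
    print(v,us[0],us[-1],l.round(4),r.round(4)); 
m=face(104,150); P=X[m]; c=P.mean(0); n=np.linalg.svd(P-c)[2][2]; n*=np.sign(n[2]); print("normal",n,np.degrees(np.arccos(n[2])),np.degrees(np.arctan2(n[1],n[0])),c, np.abs((P-c)@n).max())
b=(hsv[...,0]>100)&(hsv[...,0]<125)&(hsv[...,1]>100); b[:, :320]=0;b[:,430:]=0
Q=X[b]; print("blue",Q.min(0),Q.max(0),len(Q))
# boom axis yaw: project points to plane, minAreaRect
```

```text
104 358 411 [0.5671 0.0737 0.2222] [0.5898 0.0737 0.2223]
107 357 410 [0.5668 0.0725 0.2213] [0.5896 0.0725 0.2216]
110 357 409 [0.5671 0.0711 0.2193] [0.5896 0.0711 0.2204]
113 356 409 [0.5666 0.0698 0.2197] [0.5899 0.0698 0.2197]
116 356 408 [0.5667 0.0685 0.2192] [0.5897 0.0685 0.2191]
119 356 407 [0.567  0.0671 0.2171] [0.59   0.067  0.2164]
122 355 406 [0.5666 0.0657 0.2162] [0.5895 0.0657 0.2169]
125 355 405 [0.5668 0.0642 0.2149] [0.5896 0.0642 0.2149]
128 354 404 [0.5665 0.0628 0.2138] [0.5894 0.0628 0.2142]
131 354 403 [0.5665 0.0613 0.2138] [0.5888 0.0614 0.2151]
134 354 403 [0.5667 0.0598 0.2126] [0.5896 0.0598 0.2124]
137 353 402 [0.5664 0.0583 0.2116] [0.5891 0.0584 0.213 ]
140 353 401 [0.5666 0.0566 0.2096] [0.5893 0.0567 0.2103]
143 352 400 [0.5663 0.055  0.2079] [0.5892 0.0551 0.2091]
146 352 399 [0.5664 0.0535 0.2079] [0.5889 0.0536 0.209 ]
149 351 398 [0.566  0.0519 0.2073] [0.5889 0.0519 0.2073]
187 346 387 [0.5653 0.0279 0.1906] [0.5877 0.028  0.1912]
190 346 386 [0.5655 0.0255 0.1882] [0.5878 0.0256 0.1886]
193 346 385 [0.5657 0.0233 0.1867] [0.5877 0.0233 0.1867]
196 345 385 [0.5653 0.021  0.1852] [0.5881 0.021  0.1853]
199 345 383 [0.5655 0.0185 0.183 ] [0.5871 0.0189 0.1845]
202 344 383 [0.565  0.0164 0.1823] [0.5878 0.0161 0.1814]
205 344 382 [0.5651 0.0139 0.1807] [0.5876 0.0138 0.1802]
normal [ 0.24630103 -0.88897915  0.38607237] 67.28966968915682 -74.51404749857527 [0.57792284 0.0635813  0.21572754] 0.04549653499630322
blue [0.55007027 0.02381534 0.0186364 ] [0.59819206 0.07280092 0.37257043] 2414
```

```bash
cat >> h.py <<'E'
yaw=np.arctan2(1,0.035); s35,c35=np.sin(np.radians(35)),np.cos(np.radians(35))
hz=np.array([np.cos(yaw),np.sin(yaw),0]); EX=hz*c35+np.array([0,0,s35]); EY=np.array([-np.sin(yaw),np.cos(yaw),0]); EZ=np.cross(EX,EY)
RH=np.stack([EX,EY,EZ],1)
E
python3 - <<'E'
from h import *
p,d,K,T=load("wrist","0"); X=cloud(p,d,K,T)
hsv=cv2.cvtColor(p,cv2.COLOR_RGB2HSV)
O=np.array([.5773,.0500,.2060]) # point on top face
B=(X-O)@RH
np.set_printoptions(suppress=True,precision=1,linewidth=150)
# column of pixels down the centre line
for v in list(range(70,260,3)):
    u=int(round(np.interp(v,[104,205],[384.5,363])))-8
    print(v,u,B[v,u]*1e3,p[v,u],d[v,u].round(4))
E
```

```text
70 376 [54.6  9.2 17.7] [169 162 148] 0.1125
73 376 [52.9  8.9 16.7] [169 160 147] 0.1144
76 376 [52.   8.8 17.1] [166 158 146] 0.1148
79 376 [50.5  8.5 16.4] [144 136 125] 0.1165
82 376 [49.   8.2 16. ] [114 107  98] 0.1179
85 376 [47.6  7.9 15.5] [93 92 86] 0.1193
88 376 [36.5  4.7 -0.4] [95 93 89] 0.1379
91 376 [35.2  4.6 -0.1] [96 92 89] 0.1387
94 376 [33.6  4.3 -0.4] [98 96 91] 0.1402
97 376 [32.1  4.  -0.4] [97 94 90] 0.1414
100 376 [30.9  3.9  0. ] [98 95 90] 0.142
103 376 [29.3  3.6 -0.1] [148 145 138] 0.1433
106 376 [27.4  3.2 -0.6] [155 152 143] 0.1452
109 375 [26.   3.5 -0.3] [153 149 143] 0.146
112 375 [24.5  3.3 -0.2] [153 148 142] 0.1472
115 374 [22.8  3.4 -0.2] [155 151 144] 0.1485
118 374 [20.7  3.1 -0.8] [154 151 144] 0.1505
121 373 [19.9  3.5  0.4] [152 150 143] 0.1504
124 372 [17.1  3.4 -1. ] [154 151 145] 0.1534
127 372 [15.8  3.3 -0.4] [151 149 142] 0.1541
130 371 [14.2  3.5 -0.1] [155 151 144] 0.1551
133 370 [12.   3.6 -0.6] [155 151 145] 0.1572
136 370 [10.3  3.4 -0.4] [152 150 143] 0.1584
139 369 [8.8 3.7 0. ] [154 149 144] 0.1593
142 368 [ 6.6  3.9 -0.2] [152
[... 1112 characters left out ...]
55] 0.2018
217 355 [-48.8   4.5   5.9] [58 56 54] 0.2006
220 355 [-47.4   4.8   9.2] [60 58 58] 0.1974
223 355 [-47.6   4.8  11.3] [61 61 59] 0.1963
226 355 [-49.6   4.7  12.1] [64 61 59] 0.1973
229 355 [-49.5   4.8  14.4] [57 57 53] 0.1959
232 355 [-52.3   4.5  14.7] [56 54 52] 0.1979
235 355 [-55.1   4.2  15.1] [57 57 51] 0.1998
238 355 [-58.5   3.8  15.1] [56 55 52] 0.2025
241 355 [-62.1   3.4  15. ] [53 53 49] 0.2053
244 355 [-66.1   2.9  14.8] [68 54 39] 0.2085
247 355 [-66.6   3.   16.8] [77 59 32] 0.2077
250 355 [-66.8   3.   18.9] [75 58 31] 0.2066
253 355 [-69.7   2.7  19.4] [72 56 34] 0.2085
256 355 [-81.3   1.2  15.1] [42 40 34] 0.2203
259 355 [-86.6   0.6  14.5] [74 72 49] 0.2248
```

Call:
{"api": "move_arm", "payload": {
  "targets": [
    [[0.8, 2.5, 0], -0.18],
    [[0.9, 2.5, 0], -0.18],
    [[0.9, 2.5, 0], -0.18],
    [[0, 0, 0], -0.18]
  ],
  "hand": 1
}}

```text
t: 0.65
position: [0.5891, -0.0695, 0.2302]
ee_rot: [-2.937, -1.113, 0.002]
ft_force: [-0.1, 0.1, -0.9]
grip_width: 0.147
```

Run:
```python
from h import *
o=observe(); print(o['t'],o['joints'].round(3),o['position'],o['ee_rot'],o['grip_width'])
```

```text
0.65 [-0.117  0.194  0.294  1.671 -0.     0.729] [ 0.58914184 -0.069509    0.23024617] [-2.93733964e+00 -1.11297095e+00  1.86886770e-03] 0.1473493192811635
```

Call:
{"api": "move_arm", "payload": {
  "targets": [
    [[0, 0, 0], -0.18],
    [[0, 0, 0], -0.18],
    [[0, 0, 0], -0.18],
    [[0, 0, 0], -0.18],
    [[0, 0, 0], -0.18],
    [[0, 0, 0], -0.18],
    [[0, 0, 0], -0.18],
    [[0, 0, 0], -0.18],
    [[0, 0, 0], -0.18],
    [[0, 0, 0], -0.18],
    [[0, 0, 0], -0.18],
    [[0, 0, 0], -0.18],
    [[0, 0, 0], -0.18],
    [[0, 0, 0], -0.047]
  ]
}}

```text
t: 2.4
position: [0.5885, -0.0682, 0.2309]
ee_rot: [-0.049, -3.141, -0.0]
ft_force: [0.5, 0.5, 0.0]
grip_width: 0.001
```

```bash
cat >> h.py <<'E'
from scipy.spatial.transform import Rotation as Rot
def tool():
    o=observe(); return o['position'],Rot.from_rotvec(o['ee_rot']).as_matrix(),o
def togo(P):
    p,R,o=tool(); return (R.T@(np.array(P)-p)*100).round(2)
E
python3 - <<'E'
from h import *
p,R,o=tool(); print(p,o['joints'].round(2),o['t']); print(R.round(3)); 
H=np.array([.5773,.05,.206])+RH@[-.0725,0,-.0003]; print("hole",H, EX,EZ)
print(togo([.5745,-.062,.160]))
q,d,K,T=snap("wrist","1"); cv2.imwrite("pics/wrist1.png",q[:,:,::-1])
E
```

```text
[ 0.58846233 -0.06822709  0.23091151] [-0.12  0.19  0.29  1.67 -0.   -1.66] 2.4
[[-1.     0.031 -0.001]
 [ 0.031  1.     0.   ]
 [ 0.001  0.    -1.   ]]
hole [ 0.57522869 -0.00918021  0.16416996] [0.02865278 0.81865077 0.57357644] [-0.02006289 -0.57322544  0.81915204]
[1.41 0.58 7.09]
```

View pics/wrist1.png

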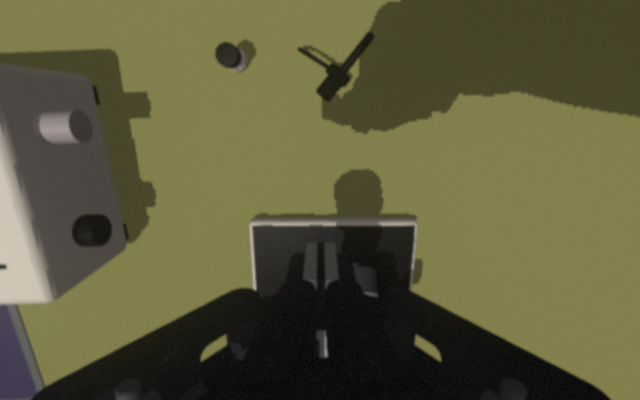

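Call:
{"api": "move_arm", "payload": {
  "targets": [
    [[0.7, 0, 2.5], 0],
    [[0.7, 0, 2.5], 0],
    [[0, 0, 2.0], 0],
    [[0, 0, 0], 0],
    [[0, 1.0, 0], 0],
    [[0, 0.5, 0], 0],
    [[0, 0.5, 0], 0]
  ]
}}

```text
t: 3.32
position: [0.5756, -0.0471, 0.162]
ee_rot: [0.054, 3.14, -0.0]
ft_force: [1.0, -0.5, 0.3]
grip_width: -0.003
```

Run:
```python
from h import *
p,R,o=tool(); print(p,o['ft_force'],o['t']);
for n in ("side","scene"):
  q,d,K,T=snap(n,"2"); 
  crop(q,*((270,120,370,240) if n=="side" else (310,120,420,240)),5,f"pics/{n}2.png")
```

```text
[ 0.57562763 -0.04714189  0.16196871] [ 1.01028292 -0.50208115  0.33929591] 3.325
```

View pics/side2.png

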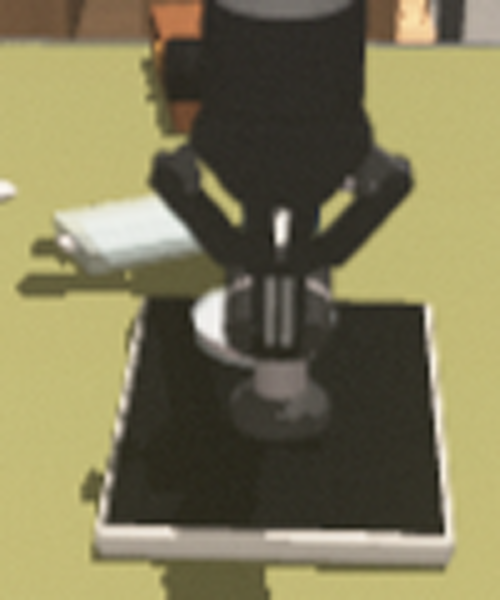

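View pics/scene2.png

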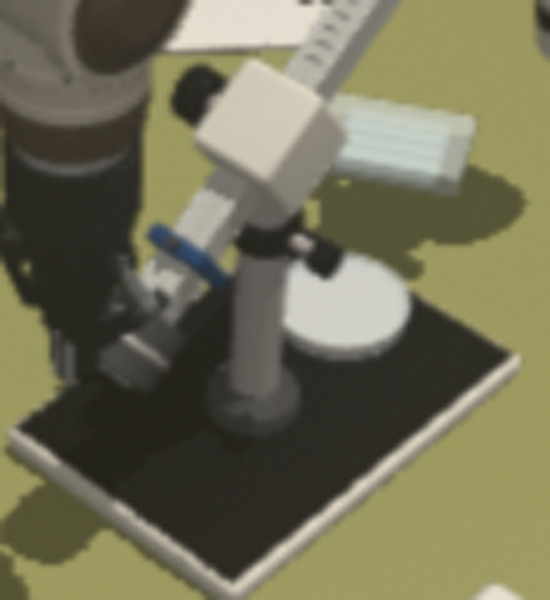

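Call:
{"api": "move_arm", "payload": {
  "targets": [
    [[0, 0.4, -0.2], 0],
    [[0, 0.4, -0.29], 0],
    [[0, 0.4, -0.29], 0],
    [[0, 0.4, -0.29], 0],
    [[0, 0.4, -0.29], 0]
  ]
}}

```text
t: 4.05
position: [0.5757, -0.029, 0.1742]
ee_rot: [-0.056, -3.14, 0.004]
ft_force: [0.4, -7.6, -5.0]
grip_width: 0.0
```

Run:
```python
from h import *
p,R,o=tool(); print(p,o['ft_force'],o['t']);
for n in ("scene",):
  q,d,K,T=snap(n,"3"); 
  crop(q,*((270,120,370,240) if n=="side" else (310,120,420,240)),5,f"pics/{n}3.png")
```

```text
[ 0.57570022 -0.02897917  0.17419313] [ 0.36224205 -7.64313898 -4.99943076] 4.05
```

View pics/scene3.png

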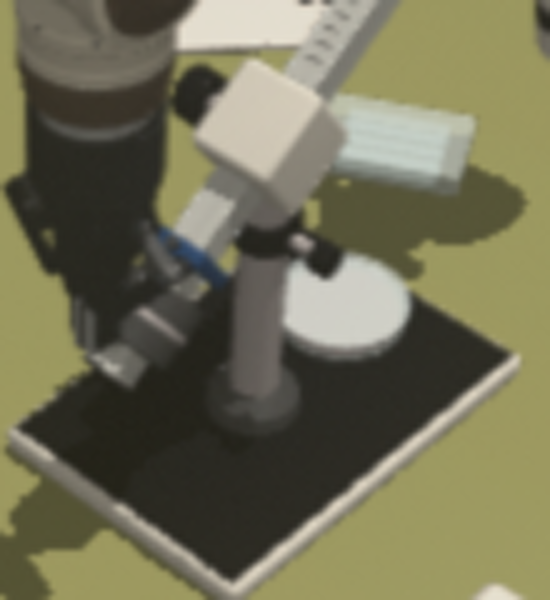

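Call:
{"api": "move_arm", "payload": {
  "targets": [
    [[0, 0.35, -0.25], 0],
    [[0, 0.35, -0.25], 0],
    [[0, 0.3, -0.2], 0],
    [[0, 0.2, -0.14], 0]
  ]
}}

```text
t: 4.6
position: [0.5761, -0.0171, 0.1827]
ee_rot: [-0.056, -3.14, 0.005]
ft_force: [0.5, -8.3, -5.3]
grip_width: -0.0
```

Call:
{"api": "move_arm", "payload": {
  "targets": [
    [[0, 0.15, -0.1], 0],
    [[0, 0.15, -0.1], 0]
  ]
}}

```text
t: 4.85
position: [0.5761, -0.0151, 0.1841]
ee_rot: [-0.057, -3.139, 0.008]
ft_force: [1.2, -16.7, -3.3]
grip_width: 0.004
```

Call:
{"api": "move_arm", "payload": {
  "targets": [
    [[0, 0.1, -0.07], 0],
    [[0, 0, 0], 0]
  ]
}}

```text
t: 5.1
position: [0.5766, -0.0132, 0.1867]
ee_rot: [0.056, 3.14, -0.004]
ft_force: [-0.4, -8.4, 4.2]
grip_width: 0.001
```

Run:
```python
from h import *
p,R,o=tool(); print(p,o['ft_force'],o['t']);
for n in ("scene",):
  q,d,K,T=snap(n,"4"); 
  crop(q,310,140,400,220,8,f"pics/{n}4.png")
```

```text
[ 0.57663633 -0.01321628  0.18672746] [-0.36742859 -8.44636253  4.18856799] 5.1
```

View pics/scene4.png

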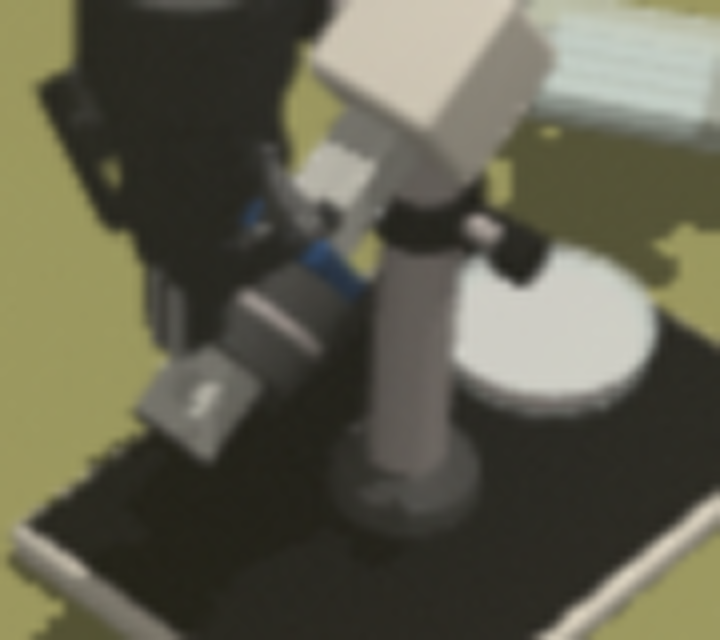

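Call:
{"api": "move_arm", "payload": {
  "targets": [
    [[0, -0.5, 0.2], 0],
    [[0, -1.0, -1], 0],
    [[0, 0, -3], 0],
    [[0, 1.5, -3], 0],
    [[0, 2.5, -1], 0],
    [[0, 2.0, 0], 0],
    [[0, 0, 0], 0]
  ]
}}

```text
t: 6.02
position: [0.578, 0.0342, 0.2634]
ee_rot: [-0.052, -3.14, -0.0]
ft_force: [0.6, -0.0, 0.2]
grip_width: -0.0
```

Run:
```python
from h import *
p,R,o=tool(); print(p,o['ft_force'],o['t']);
q,d,K,T=snap("wrist","5"); cv2.imwrite("pics/wrist5.png",q[:,:,::-1])
q,d,K,T=snap("scene","5");crop(q,310,140,400,220,8,f"pics/scene5.png")
```

```text
[0.57797015 0.03423115 0.26344557] [ 0.55426393 -0.03114672  0.17690274] 6.025
```

View pics/wrist5.png

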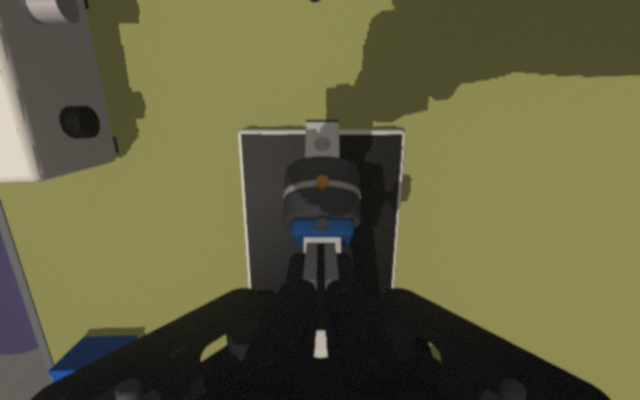

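View pics/scene5.png

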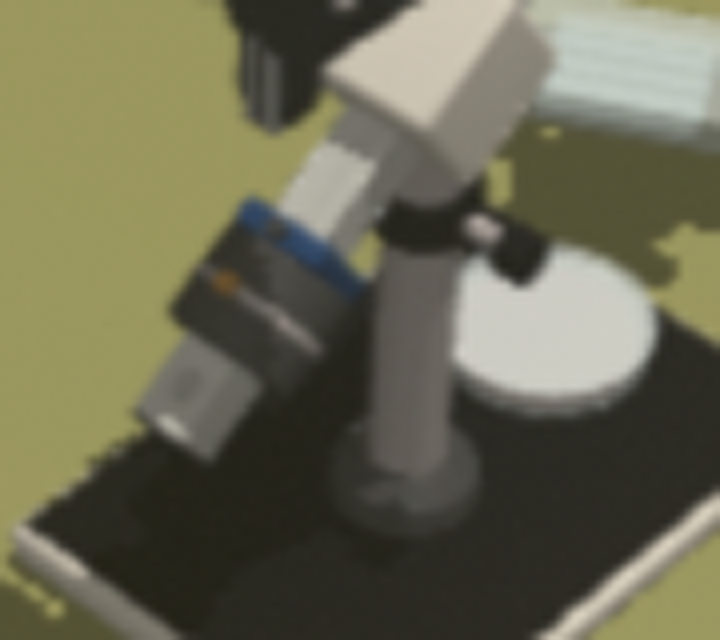

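Run:
```python
from h import *
np.set_printoptions(suppress=True,precision=4,linewidth=150)
p,d,K,T=load("wrist","5"); X=cloud(p,d,K,T)
crop(p,270,105,370,245,5,"pics/w5c.png")
g=cv2.cvtColor(p,cv2.COLOR_RGB2GRAY)
print(g[138:152,312:334]); 
H=np.array([.5752,-.0092,.1642])
for v in range(117,260,3): print(v,X[v,322],(X[v,322]-H)@RH*1e3,g[v,322])
for v in (126,130,156): 
    row=g[v,295:350]; print(v,row)
```

```text
[[101 101  99  95  92  88  85  84  84  84  81  83  82  86  88  91  93  94 100 102 101 101]
 [102 101  97  95  89  83  83  83  81  80  81  80  78  81  84  85  87  94  97 101 101 101]
 [103  99  91  89  82  79  80  79  79  82  81  78  79  79  81  79  84  91  96 101 101 101]
 [ 98  97  92  82  78  78  79  80  80  82  81  82  82  81  77  78  82  86  92  99 100  99]
 [100  94  89  80  79  79  78  80  78  81  78  79  78  81  75  77  77  85  93  96  98 100]
 [100  95  87  79  76  76  76  78  79  77  78  79  79  79  77  78  78  79  88  98  98 101]
 [ 99  95  87  79  76  76  78  78  80  82  77  77  78  77  78  75  76  81  88  94  98 101]
 [101  93  87  80  77  76  78  79  77  80  80  79  79  79  76  76  76  80  89  99 102 101]
 [101  99  89  80  78  80  81  81  80  81  80  81  78  76  77  77  79  84  93  99 101 103]
 [102  99  93  87  79  76  77  78  80  79  79  81  78  79  76  77  79  90  96 100 103 102]
 [101 102  99  91  83  81  79  78  81  80  78  77  78  79  79  84  86  92  98 101 101 103]
 [101 102 101  93  91  86  83  83  81  78  82  80  82  85  87  88  94  95  99  99 104 103]
 [102 10
[... 2874 characters left out ...]
0.6652 75.3494] 19
258 [0.5771 0.024  0.2843] [96.095  -0.6922 79.3279] 21
126 [100  97  91  87  87  88  88  96 106 111 117 131 150 158 159 162 161 159 160 159 159 159 158 158 153 146 139 128 115 105 102 101  99  99 101 101 101
 100 101 103  99  98  98  89  79  73  71  74  72  73  72  72  71  70  73]
130 [134 130 134 134 132 133 134 134 132 128 121 111 109 111 109 108 109 106 105 104 106 124 144 149 138 117 102 102 102 101 103 101 102  97 100 104 100
 102 102 102 100  98 102  99  99  96 100  98 100  98  97  98  99  99  99]
156 [55 53 56 56 57 55 57 54 55 68 82 91 91 88 88 84 81 79 75 74 70 67 64 66 65 68 68 69 66 67 72 69 70 67 70 73 77 81 80 85 84 88 89 79 59 33 23 23 18
 19 24 22 22 18 21]
```

View pics/w5c.png

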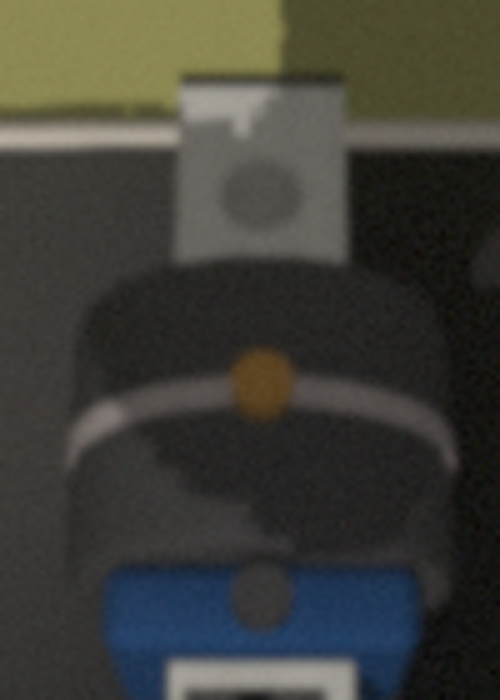

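Run:
```python
from h import *
np.set_printoptions(suppress=True,precision=4,linewidth=150)
obs=[]
for n,box in (("scene",(230,250,290,300)),("side",(300,270,345,310))):
    p,d,K,T=load(n,"0"); X=cloud(p,d,K,T); hsv=cv2.cvtColor(p,cv2.COLOR_RGB2HSV)
    m=((hsv[...,0]<8)|(hsv[...,0]>172))&(hsv[...,1]>150)&(hsv[...,2]>80)
    k=np.zeros_like(m); x0,y0,x1,y1=box; k[y0:y1,x0:x1]=1; m&=k
    v,u=np.where(m); print(n,len(u),u.mean(),v.mean(),u.min(),u.max(),v.min(),v.max()); obs.append((u.mean(),v.mean(),K,T))
    Q=X[m]; print(Q.min(0),Q.max(0),np.median(Q,0))
    # block top plane: cream bright
    m2=np.abs(X[...,2]-.052)<.003
    w=cv2.connectedComponents(m2.astype(np.uint8))[1]
    lab=w[int(v.max())+ (2 if n=="scene" else 2),int(u.mean())]
    vv,uu=np.where((m2)&(X[...,1]<-.2)&(X[...,1]>-.5)&(X[...,0]>.3)&(X[...,0]<.75)&(hsv[...,1]<60)&(hsv[...,2]>150))
    P=X[vv,uu]; r=cv2.minAreaRect(P[:,:2].astype(np.float32)); print("block",r,np.median(P[:,2]))
print(tri(obs))
```

```text
scene 37 257.4594594594595 265.2972972972973 255 260 262 269
[ 0.563  -0.3166  0.0694] [ 0.5781 -0.3032  0.0888] [ 0.5734 -0.3112  0.083 ]
block ((0.5052481889724731, -0.30192652344703674), (0.05211278051137924, 0.18959279358386993), 84.16337585449219) 0.051801979097219314
side 83 321.96385542168673 288.43373493975906 319 325 283 294
[ 0.5612 -0.3171  0.0667] [ 0.5731 -0.3013  0.0866] [ 0.5671 -0.3136  0.0818]
block ((0.5026572942733765, -0.3008793890476227), (0.05553381145000458, 0.19017383456230164), 83.72451782226562) 0.050891005184774185
(array([ 0.5673, -0.3075,  0.075 ]), [array([ 0. , -0.2]), array([0.1, 0.2])])
```

Call:
{"api": "move_arm", "payload": {
  "targets": [
    [[0.2, -4.5, 0], 0],
    [[0.2, -4.5, 0], 0],
    [[0.2, -4.5, 0], 0],
    [[0.2, -4.5, 1], 0],
    [[0.2, -4.5, 2], 0],
    [[0, -4, 1], 0],
    [[0, 0, 0], 0],
    [[0, 0, 0], 0]
  ],
  "hand": 0.25
}}

```text
t: 7.12
position: [0.5585, -0.2314, 0.2239]
ee_rot: [-0.056, -3.141, -0.001]
ft_force: [0.0, -0.1, 0.1]
grip_width: 0.38
```

Run:
```python
from h import *
p,R,o=tool(); print(p,o['grip_width'],o['joints'].round(2),o['t']);print(R.round(3))
q,d,K,T=snap("wrist","6"); cv2.imwrite("pics/wrist6.png",q[:,:,::-1]); print("cam",-T[:3,:3].T@T[:3,3]-p)
```

```text
[ 0.5585449  -0.23141655  0.22385015] 0.37953740283871523 [-0.39  0.22  0.31  1.66  0.   -1.93] 7.125
[[-0.999  0.035 -0.   ]
 [ 0.035  0.999  0.   ]
 [ 0.     0.    -1.   ]]
cam [-0.00236398 -0.0702119   0.1419132 ]
```

View pics/wrist6.png

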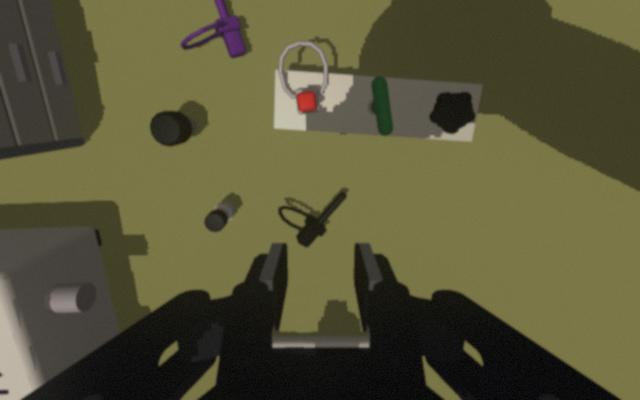

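```bash
cat > pin.py <<'E'
from h import *
np.set_printoptions(suppress=True,precision=4,linewidth=150)
def run(tag):
    p,d,K,T=load("wrist",tag); X=cloud(p,d,K,T); hsv=cv2.cvtColor(p,cv2.COLOR_RGB2HSV)
    m=((hsv[...,0]<8)|(hsv[...,0]>172))&(hsv[...,1]>130)&(hsv[...,2]>60)
    n,l,st,ce=cv2.connectedComponentsWithStats(m.astype(np.uint8)); i=1+np.argmax(st[1:,4]); print(st[i],ce[i]); m=l==i
    Q=X[m]; print("red z",np.percentile(Q[:,2],[5,50,95,99])); zt=np.percentile(Q[:,2],90)
    t=Q[Q[:,2]>zt-.004]; r=cv2.minAreaRect(t[:,:2].astype(np.float32)); print("top",r,len(t))
    # ring: points z 0.055..0.08 , not red, near, light
    c=np.array(r[0]); D=np.linalg.norm(X[...,:2]-c,axis=-1)
    k=(X[...,2]>.057)&(X[...,2]<.085)&(D<.062)&(D>.02)&(hsv[...,1]<90)&(X[...,1]<c[1])
    v,u=np.where(k); W=X[k]; print("ring n",len(W))
    far=W[np.linalg.norm(W[:,:2]-c,axis=1)>np.linalg.norm(W[:,:2]-c,axis=1).max()-.004]; print("bow",far.mean(0),len(far))
    a=far.mean(0)[:2]-c; print("dir bow",np.degrees(np.arctan2(a[1],a[0])),np.linalg.norm(a))
    w=W[:,:2]-c; print("ring mean dir",np.degrees(np.arctan2(*(w.mean(0)[::-1]))))
    return
E
python3 - <<'E'
from pin import *
run("6")
p,d,K,T=load("wrist","6"); crop(p,260,25,350,140,6,"pics/w6c.png")
E
```

```text
[297  91  19  21 336] [306.3601 100.9732]
red z [0.0833 0.0851 0.0865 0.0871]
top ((0.567192554473877, -0.30604854226112366), (0.01715831272304058, 0.01639425754547119), 21.8248348236084) 333
ring n 573
bow [ 0.5118 -0.3138  0.0811] 15
dir bow -171.99295935298235 0.05591109127722218
ring mean dir -87.26355152585744
```

View pics/w6c.png

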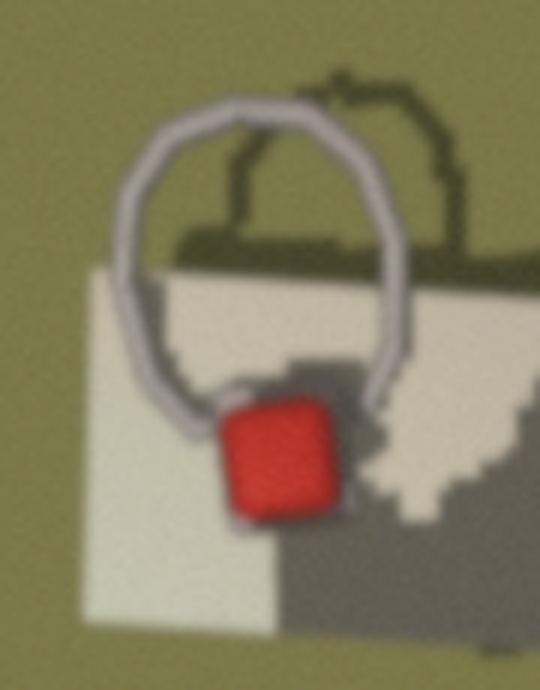

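Run:
```python
from pin import *
p,d,K,T=load("wrist","6"); X=cloud(p,d,K,T); hsv=cv2.cvtColor(p,cv2.COLOR_RGB2HSV)
c=np.array([.5672,-.3065])
m=(hsv[...,1]>130)&((hsv[...,0]<8)|(hsv[...,0]>172)); m[:,:260]=0;m[:,350:]=0
big=cv2.resize(hsv[85:120,285:330,1],None,fx=8,fy=8,interpolation=cv2.INTER_CUBIC)
cn=max(cv2.findContours((big>140).astype(np.uint8),0,2)[0],key=cv2.contourArea); r=cv2.minAreaRect(cn); print(r[0][0]/8+285,r[0][1]/8+85,np.array(r[1])/8,r[2])
q=cv2.boxPoints(r)/8+[285,85]; W=np.array([onplane(u,v,.086,K,T) for u,v in q]); e=np.diff(W,axis=0); print(W.mean(0),[ (np.degrees(np.arctan2(a[1],a[0])),np.linalg.norm(a)) for a in e])
Dx=X[...,:2]-c
k=(X[...,2]>.058)&(X[...,2]<.085)&(Dx[...,1]<-.012)&(np.abs(Dx[...,0])<.03)&(hsv[...,1]<90)&(np.linalg.norm(Dx,axis=-1)<.065)
W=X[k]; print(len(W)); 
for y0 in np.arange(-.056,-.012,.004):
    s=W[(W[:,1]-c[1]>=y0)&(W[:,1]-c[1]<y0+.004)]
    if len(s): print(round(y0,3),s[:,0].min(),s[:,0].max(),(s[:,0].min()+s[:,0].max())/2-c[0],s[:,2].mean())
```

```text
306.78874588012695 101.52124977111816 [19.3924 18.1726] 81.8698959350586
[ 0.5672 -0.3057  0.086 ] [(np.float64(-174.32679591053437), np.float64(0.014923097448121606)), (np.float64(96.25548739875522), np.float64(0.01530665269967014)), (np.float64(5.796684865590135), np.float64(0.01516341152149099))]
534
-0.052 0.5679480787508064 0.5730489081189545 0.003298493434880423 0.06657368195165017
-0.048 0.5571877478510237 0.5834817930902892 0.003134770470656467 0.06633388112372551
-0.044 0.5530817573712516 0.5862905480605979 0.002486152715924672 0.0657249301646283
-0.04 0.5514272254887251 0.5893307280235525 0.0031789767561387627 0.06479183119714098
-0.036 0.5498124685377702 0.5905836084174653 0.002998038477617704 0.0641276437017951
-0.032 0.5490049399693772 0.5908233081343074 0.002714124051842237 0.06357500238528742
-0.028 0.5491075629423552 0.5912536566166512 0.002980609779503207 0.06274994002829576
-0.024 0.5492282789139706 0.5914712811087837 0.0031497800113771124 0.06208987909123319
-0.02 0.5493139966759222 0.591042393142371 0.0029781949091465254 0.06122840695210811
-0.016 0.5494495279122577 0.5897167992493948 0.002383163580826131 0.06054176592280059
```

Run:
```python
from h import *
print(togo([.5672,-.3065,.068]))
```

```text
[-1.1  -7.53 15.62]
```

Call:
{"api": "move_arm", "payload": {
  "targets": [
    [[-0.5, -2.5, 1], 0],
    [[-0.6, -2.5, 2], 0],
    [[0, -2.5, 2], 0],
    [[0, 0, 0], -0.14],
    [[0, 0, 0], 0]
  ]
}}

```text
t: 7.8
position: [0.5667, -0.3077, 0.1721]
ee_rot: [0.162, -3.135, -0.002]
ft_force: [0.7, 0.2, -0.9]
grip_width: 0.374
```

Run:
```python
from h import *
print(togo([.5672,-.3065,.068]), tool()[1].round(3),tool()[0])
q,d,K,T=snap("wrist","7"); cv2.imwrite("pics/wrist7.png",q[:,:,::-1])
```

```text
[-0.09  0.1  10.41] [[-0.995 -0.103 -0.002]
 [-0.103  0.995  0.001]
 [ 0.002  0.001 -1.   ]] [ 0.56665275 -0.30773289  0.17211923]
```

View pics/wrist7.png

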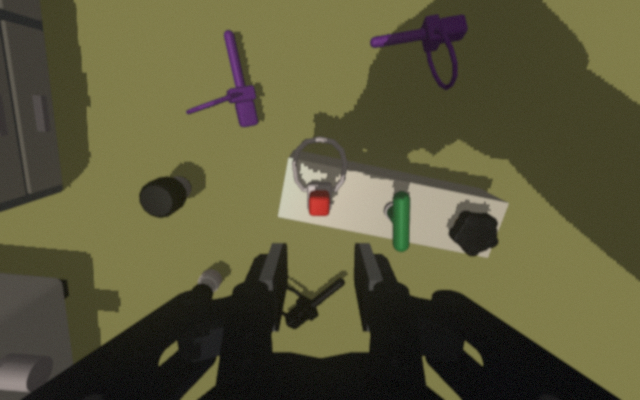

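Call:
{"api": "move_arm", "payload": {
  "targets": [
    [[-0.05, 0.1, 3], 0],
    [[0, 0, 3], 0],
    [[0, 0, 1], 0],
    [[0, 0, 0], 0]
  ]
}}

```text
t: 8.35
position: [0.5675, -0.3055, 0.1039]
ee_rot: [0.164, -3.137, -0.0]
ft_force: [-0.4, -1.0, -0.0]
grip_width: 0.37
```

Run:
```python
from h import *
print(togo([.5672,-.3065,.068]),tool()[0])
q,d,K,T=snap("wrist","8"); cv2.imwrite("pics/wrist8.png",q[:,:,::-1])
p,d,K,T=load("wrist","7")
print(onplane(319,203,.086,K,T))
```

```text
[ 0.04 -0.1   3.59] [ 0.56754433 -0.30549495  0.10390592]
[ 0.56793447 -0.30938386  0.086     ]
```

View pics/wrist8.png

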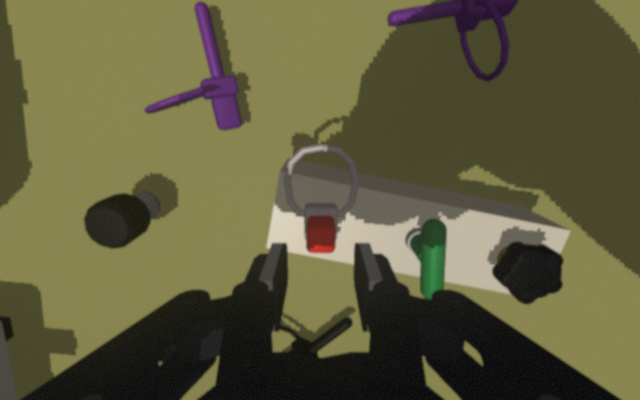

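Call:
{"api": "move_arm", "payload": {
  "targets": [
    [[0.03, -0.15, 1.7], 0],
    [[0, 0, 1.8], 0],
    [[0, 0, 0], 0]
  ]
}}

```text
t: 8.78
position: [0.5665, -0.3066, 0.0666]
ee_rot: [0.165, -3.134, -0.003]
ft_force: [-0.0, 0.4, -0.1]
grip_width: 0.372
```

Call:
{"api": "move_arm", "payload": {
  "targets": [
    [[0, 0, 0], 0],
    [[0, 0, 0], 0],
    [[0, 0, 0], 0],
    [[0, 0, 0], 0]
  ],
  "hand": 1
}}

```text
t: 9.28
position: [0.5676, -0.3071, 0.0691]
ee_rot: [-0.165, 3.137, -0.0]
ft_force: [-0.5, 0.4, -0.3]
grip_width: 0.171
```

Call:
{"api": "move_arm", "payload": {
  "targets": [
    [[0, 0, -1], 0],
    [[0, 0, -1.5], 0],
    [[0, 0, -1.4], 0],
    [[0, 0, 0], 0]
  ]
}}

```text
t: 9.78
position: [0.5684, -0.3075, 0.1102]
ee_rot: [-0.165, 3.135, -0.003]
ft_force: [-0.5, 0.3, -1.1]
grip_width: 0.173
```

Run:
```python
from h import *
p,R,o=tool();print(p,o['ft_force'],o['t'],o['grip_width'])
q,d,K,T=snap("side","9"); crop(q,220,200,400,340,4,"pics/side9.png")
q,d,K,T=snap("scene","9"); crop(q,200,180,340,300,5,"pics/scene9.png")
```

```text
[ 0.56836004 -0.30752465  0.11016335] [-0.51204348  0.30863521 -1.08921375] 9.775 0.17334272814204052
```

View pics/side9.png

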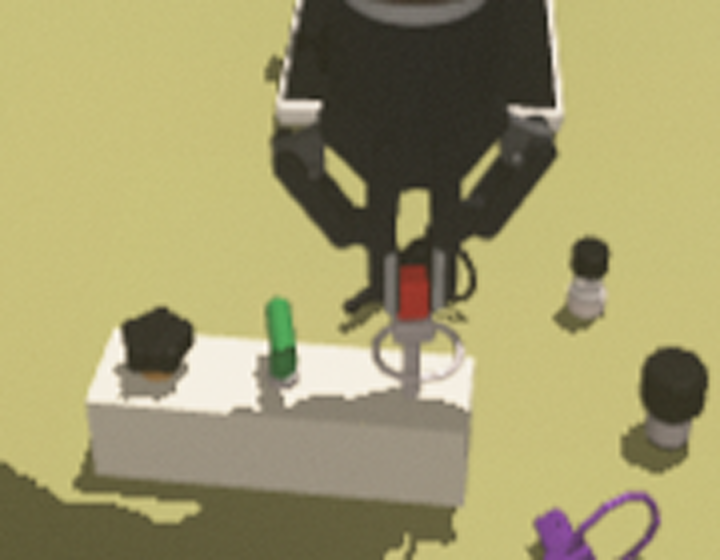

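View pics/scene9.png

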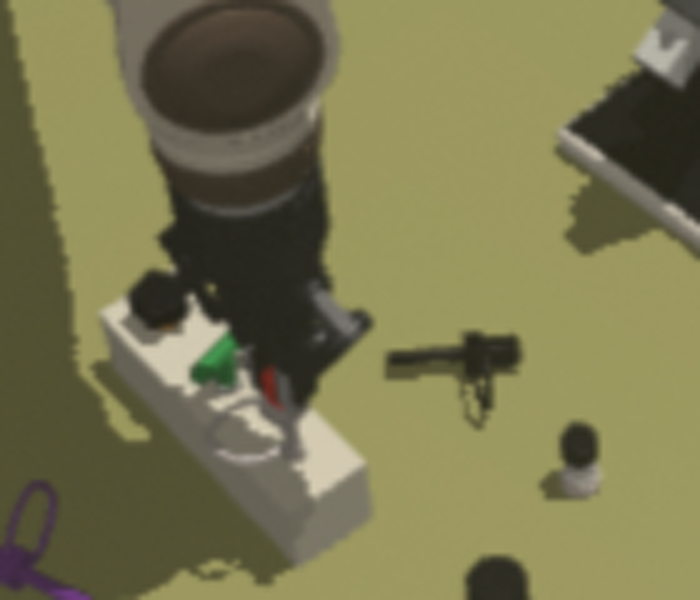

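Call:
{"api": "move_arm", "payload": {
  "targets": [
    [[0, 0, 0.1], 0],
    [[0, -0.4, 0.01], 0],
    [[0, -0.4, 0.04], 0],
    [[0, -0.4, 0.06], 0],
    [[0, -0.4, 0.09], 0],
    [[0, 0, 0], 0]
  ]
}}

```text
t: 10.62
position: [0.5692, -0.3221, 0.1051]
ee_rot: [-0.166, 3.137, 0.004]
ft_force: [-1.3, 7.3, 2.7]
grip_width: 0.165
```

Run:
```python
from h import *
p,R,o=tool();print(p,o['ft_force'],o['t'],o['grip_width'])
q,d,K,T=snap("scene","10"); crop(q,200,180,340,300,5,"pics/scene10.png")
q,d,K,T=snap("wrist","10"); cv2.imwrite("pics/wrist10.png",q[:,:,::-1])
```

```text
[ 0.56923287 -0.32206741  0.10506263] [-1.332046    7.32853316  2.72186421] 10.625 0.16511793412947734
```

View pics/scene10.png

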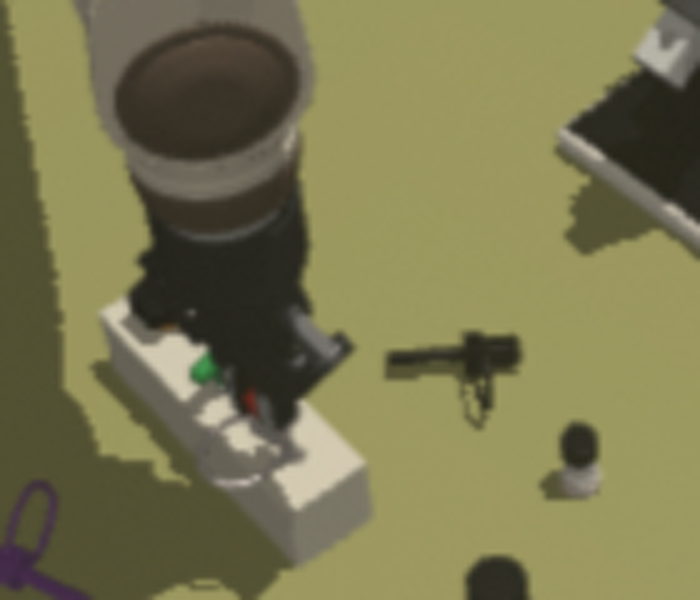

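View pics/wrist10.png

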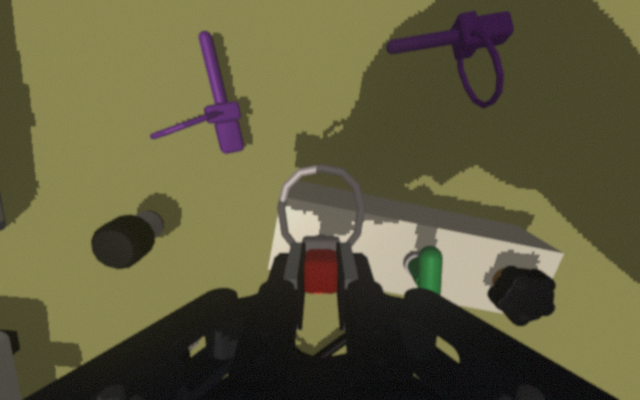

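Call:
{"api": "move_arm", "payload": {
  "targets": [
    [[0, -0.4, 0.11], 0],
    [[0, -0.4, 0.13], 0],
    [[0, -0.4, 0.16], 0],
    [[0, -0.38, 0.18], 0],
    [[0, -0.36, 0.21], 0],
    [[0, -0.35, 0.22], 0],
    [[0, -0.2, 0.14], 0],
    [[0, 0, 0], 0]
  ]
}}

```text
t: 11.72
position: [0.5721, -0.3473, 0.0939]
ee_rot: [-0.166, 3.136, 0.002]
ft_force: [-0.4, 5.4, 5.3]
grip_width: 0.17
```

Run:
```python
from h import *
p,R,o=tool();print(p,o['ft_force'],o['t'],o['grip_width'])
q,d,K,T=snap("scene","11"); crop(q,200,180,340,300,5,"pics/scene11.png")
```

```text
[ 0.57210485 -0.34734672  0.09392378] [-0.42109952  5.35601551  5.27975189] 11.725 0.16980675772393833
```

View pics/scene11.png

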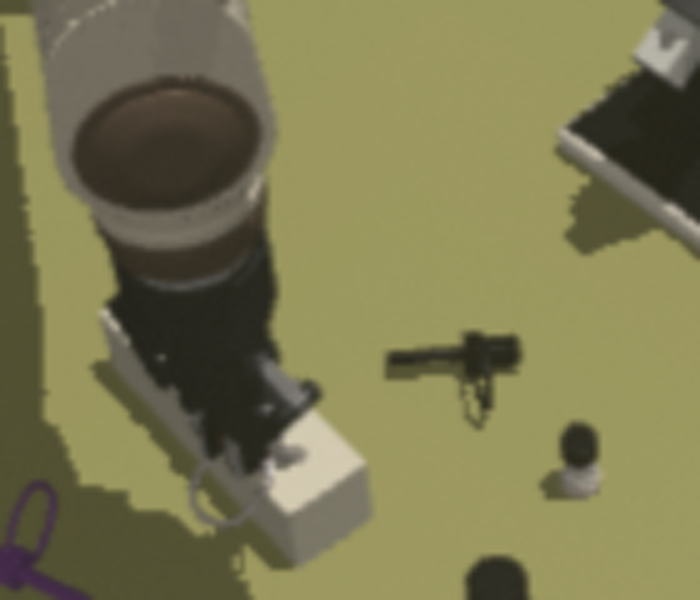

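Call:
{"api": "move_arm", "payload": {
  "targets": [
    [[0, -0.57, -0.82], 0],
    [[0, -0.57, -0.82], 0],
    [[0, 0, -2.5], 0],
    [[0, 0, -3], 0],
    [[0, 0, -3], 0],
    [[0, 0, -3], 0],
    [[0, 0, 0], 0]
  ]
}}

```text
t: 12.65
position: [0.5737, -0.3602, 0.2273]
ee_rot: [-0.165, 3.134, -0.005]
ft_force: [-0.1, -0.3, -2.2]
grip_width: 0.171
```

Run:
```python
from h import *
p,R,o=tool();print(p,o['ft_force'],o['t'],o['grip_width'])
q,d,K,T=snap("scene","12"); crop(q,180,160,340,280,5,"pics/scene12.png")
q,d,K,T=snap("wrist","12"); cv2.imwrite("pics/wrist12.png",q[:,:,::-1])
q,d,K,T=snap("side","12"); crop(q,250,180,410,300,5,"pics/side12.png")
```

```text
[ 0.57369379 -0.3602054   0.22729605] [-0.1491257  -0.26939833 -2.17733377] 12.65 0.1707079912998729
```

View pics/scene12.png

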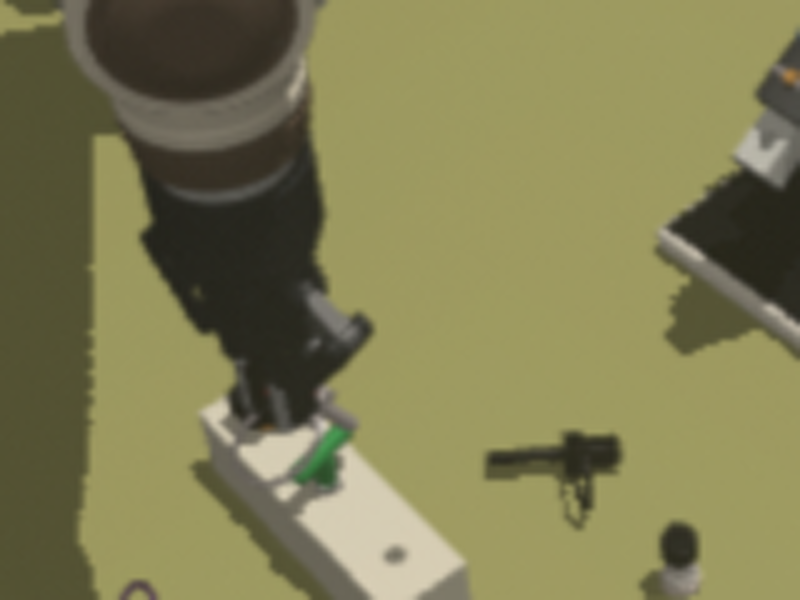

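View pics/wrist12.png

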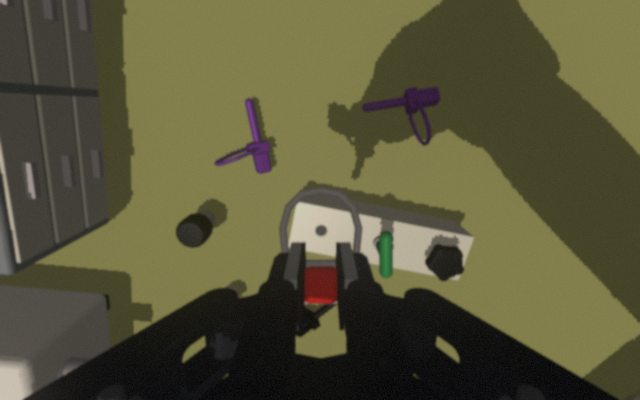

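View pics/side12.png

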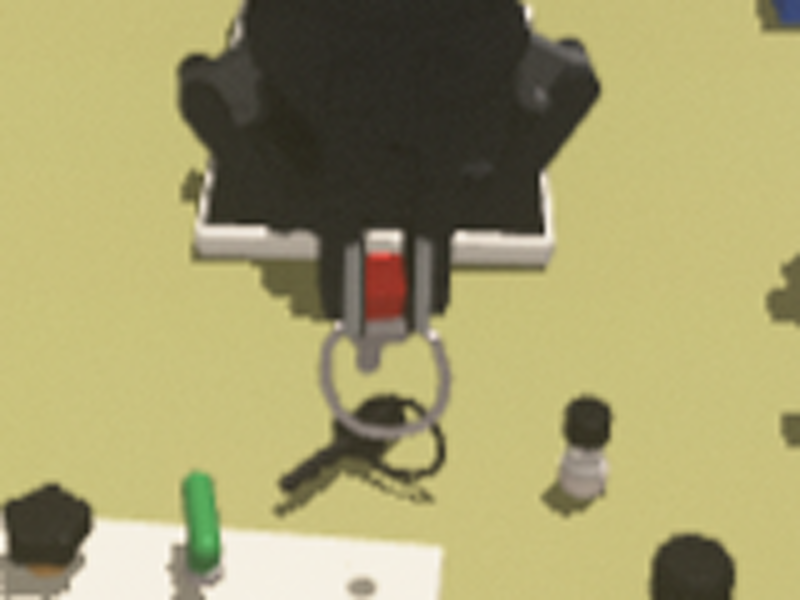

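```bash
cat > grip.py <<'E'
from h import *
np.set_printoptions(suppress=True,precision=1,linewidth=150)
def toolX(n,tag,tcp,R):
    p,d,K,T=load(n,tag); X=cloud(p,d,K,T); return p,(X-tcp)@R*1e3
E
python3 - <<'E'
from grip import *
tcp,R,o=tool()
p,B=toolX("side","12",tcp,R)
print("side centre column")
for v in range(225,274,1):
    u=int(round(np.interp(v,[230,245,253],[326,325,323.6]))); print(v,u,B[v,u],p[v,u])
p,B=toolX("wrist","12",tcp,R)
print("wrist col 320")
for v in range(186,310,3): print(v,B[v,320],p[v,320])
E
```

```text
side centre column
225 326 [-44.5 356.7 205.3] [75 71 61]
226 326 [-43.9 351.7 205.2] [200 190 177]
227 326 [-43.7 350.2 207.6] [227 217 203]
228 326 [-43.6 348.3 209.6] [177 166 153]
229 326 [-43.1 344.  209.9] [172 162 149]
230 326 [-43.4 346.1 214.8] [209 133 120]
231 326 [ -0.1   9.2 -20.2] [207  72  60]
232 326 [  0.    7.4 -19.4] [148  50  38]
233 326 [  0.3   5.4 -18.9] [149  52  39]
234 326 [  0.3   5.3 -17. ] [151  52  39]
235 326 [  0.5   2.9 -16.7] [152  54  40]
236 326 [  0.8   0.5 -16.4] [153  54  41]
237 326 [  0.9  -0.5 -15.1] [151  51  39]
238 325 [  2.5  -0.5 -13.2] [153  54  43]
239 325 [  2.5  -1.  -11.6] [142  52  39]
240 325 [ 2.4 -0.5 -9.2] [134  52  39]
241 325 [ 2.2  0.9 -6.1] [133  51  37]
242 325 [ 2.   2.6 -2.8] [132  51  38]
243 325 [1.8 3.6 0. ] [131  67  55]
244 325 [1.1 8.9 6.1] [133 104  96]
245 325 [  63.3 -484.2 -369.1] [134 124 116]
246 325 [1.4 6.1 8.2] [130 120 112]
247 325 [1.6 4.8 9.2] [118 108 100]
248 324 [ 2.9  6.9 12.9] [116 108  99]
249 324 [ 2.7  8.4 16.2] [120 111 102]
250 324 [ 0.5 26.6 32.6] [121 113 103]
251 324 [ 0.3 28.1 36. ] [118 1
[... 1751 characters left out ...]
0]
255 [ -1.8 106.4 224. ] [138 134  88]
258 [ -1.8 109.8 222.6] [124 121  76]
261 [-0.9  4.8  5.7] [83 77 72]
264 [-0.9  5.3  3.4] [87 79 76]
267 [ -0.9  -2.3 -14.2] [84 43 38]
270 [ -0.8  -1.5 -15.4] [90 25 19]
273 [ -0.8  -0.8 -17. ] [101  31  26]
276 [ -0.8   0.3 -17.7] [102  31  27]
279 [ -0.8   1.6 -17.9] [102  33  29]
282 [ -0.8   2.5 -18.9] [102  34  30]
285 [ -0.8   3.6 -19.5] [100  25  20]
288 [ -0.8   5.2 -19.2] [102  30  26]
291 [ -0.8   5.5 -21.2] [100  27  23]
294 [ -0.8   6.9 -21.3] [102  27  21]
297 [ -0.8   8.1 -21.7] [118  30  25]
300 [ -0.8   9.2 -22.3] [175  38  31]
303 [ -0.8  11.3 -21.4] [128  66  52]
306 [ -1.8 179.7 224.4] [67 65 41]
309 [ -1.7 174.8 210.7] [33 31 22]
```

```bash
cat > tilt.py <<'E'
from grip import *
def tilt(tag,tcp,R):
    p,B=toolX("wrist",tag,tcp,R); hsv=cv2.cvtColor(p,cv2.COLOR_RGB2HSV)
    m=((hsv[...,0]<8)|(hsv[...,0]>172))&(hsv[...,1]>150)&(B[...,2]>-40)&(B[...,2]<20)&(np.abs(B[...,0])<7)
    Q=B[m]; Q=Q[(Q[:,1]>-1.5)&(Q[:,1]<9)]
    f=np.polyfit(Q[:,1],Q[:,2],1); print("red top tilt",np.degrees(np.arctan(-f[0])),"n",len(Q),"z at y=4",np.polyval(f,4),"yrange",B[m][:,1].min(),B[m][:,1].max(),"x",B[m][:,0].mean())
    k=(B[...,2]>-5)&(B[...,2]<40)&(np.abs(B[...,0])<26)&(B[...,1]<-5)&(B[...,1]>-45)
    W=B[k]; A=np.c_[W[:,0],W[:,1],np.ones(len(W))]
    for _ in range(4):
        c,*_=np.linalg.lstsq(A,W[:,2],rcond=None); r=W[:,2]-A@c; g=np.abs(r)<max(1.5,2*np.median(np.abs(r))); A=A[g];W=W[g]
    print("ring plane down tilt",np.degrees(np.arctan(-c[1])),"roll",np.degrees(np.arctan(c[0])),len(W),"ymin",W[:,1].min(), "x mid",(W[:,0].min()+W[:,0].max())/2,"z at -28",c[1]*-28+c[2])
E
python3 - <<'E'
from tilt import *
tcp,R,o=tool(); tilt("12",tcp,R)
E
```

```text
red top tilt 29.873646400125224 n 898 z at y=4 -18.95574232250643 yrange -2.465089861646965 12.282288714734376 x -0.2409337056992682
ring plane down tilt 18.588376841398468 roll 0.019816750470320586 969 ymin -30.079561200575498 x mid -0.73213568772554 z at -28 20.259817876041197
```

Call:
{"api": "move_arm", "payload": {
  "targets": [
    [[0, 3.5, -0.5], 0.07],
    [[0, 4.5, -0.5], 0.07],
    [[0, 4.5, 0], 0],
    [[0, 4.5, 0], 0],
    [[0, 4.5, 0], 0],
    [[0, 4, 0], 0],
    [[0, 0, 0], 0]
  ]
}}

```text
t: 13.68
position: [0.5735, -0.1021, 0.2335]
ee_rot: [-0.049, -3.139, -0.001]
ft_force: [-0.6, -0.6, -0.5]
grip_width: 0.169
```

Run:
```python
from tilt import *
tcp,R,o=tool(); print(tcp*1e3,o['t'],o['grip_width']); print(R[:,1]*1000)
print(togo([.573,-.0575,.2204]))
snap("wrist","13"); tilt("13",tcp,R)
q,d,K,T=snap("scene","13"); crop(q,290,130,410,230,6,"pics/scene13.png")
```

```text
[ 573.5 -102.1  233.5] 13.675 0.16883426608040406
[ 31.4 999.5   0.4]
[0.2 4.5 1.3]
red top tilt 32.13240436754529 n 957 z at y=4 -16.600379395169483 yrange -1.9051672102115067 11.861943578996494 x -0.015202909466609113
ring plane down tilt 20.39599438102654 roll -0.10857555093354478 782 ymin -29.36280453601736 x mid -0.041141583150514194 z at -28 22.573824328336823
```

View pics/scene13.png

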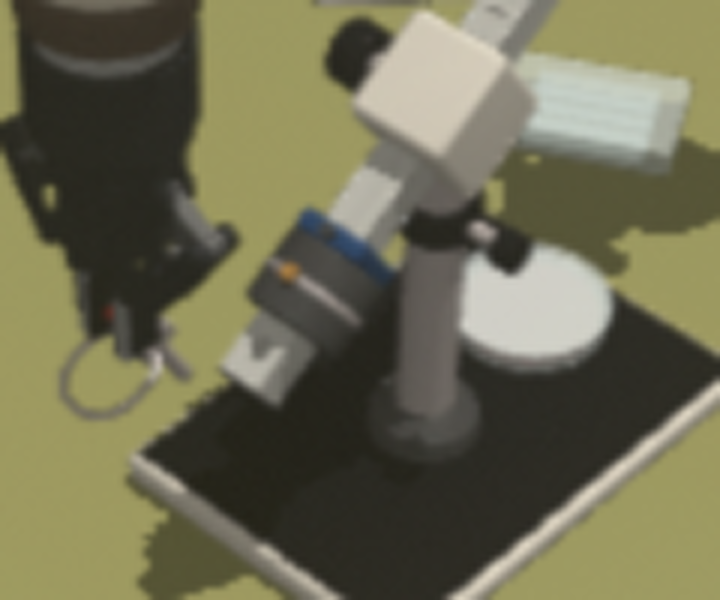

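Run:
```python
from tilt import *
tcp,R,o=tool(); print(tcp*1e3)
p,d,K,T=load("scene","13"); X=cloud(p,d,K,T)
for ph in (29.5,31):
    s,c=np.sin(np.radians(ph)),np.cos(np.radians(ph))
    Oy=4.8+34*s; Ou=18-34*c
    for zz in (-20,-41.5,-46):
        y=Oy-zz*s; u=Ou+zz*c
        W=tcp+R@np.array([0,y,-u])/1e3; print(ph,zz,y,u,W,proj(W,K,T))
H=np.array([.5752,-.0092,.1642]); print("hole px",proj(H,K,T), "end corners",[proj(H+RH@[-.02,s*.0125,0],K,T) for s in (1,-1)])
crop(p,310,170,345,200,20,"pics/s13z.png")
for v,u in ((190,319),(191,320),(192,321),(188,318)): print(u,v,(X[v,u]),p[v,u])
```

```text
[ 573.5 -104.3  233.7]
29.5 -20 31.390872245587225 -28.999207580754582 [ 0.6 -0.1  0.2] (np.float64(317.76841437520886), np.float64(188.23133601598786))
29.5 -41.5 41.97797878781177 -47.71185504346243 [ 0.6 -0.1  0.2] (np.float64(320.5347088049797), np.float64(191.16900837971093))
29.5 -46 44.193884808277375 -51.62845567519197 [ 0.6 -0.1  0.2] (np.float64(321.10378443382024), np.float64(191.7733394768356))
31 -20 32.61205604514292 -28.287034237914067 [ 0.6 -0.1  0.2] (np.float64(318.07771807034817), np.float64(187.8295235487968))
31 -41.5 43.68537465570909 -46.71613120300948 [ 0.6 -0.1  0.2] (np.float64(320.96073841282123), np.float64(190.61492456696485))
31 -46 46.00304599280433 -50.57338405616899 [ 0.6 -0.1  0.2] (np.float64(321.55380756587675), np.float64(191.18791234593698))
hole px (np.float64(333.2153702760754), np.float64(187.22597908063162)) end corners [(np.float64(326.2099307417593), np.float64(190.74999537824837)), (np.float64(332.34049015665676), np.float64(194.96671084686884))]
319 190 [ 0.6 -0.1  0.2] [112 106  97]
320 191 [ 0.6 -0.1  0.2] [113 107  97]
321 192 [ 0.6 -0.1  0.2] [118 114  92]
318 188 [ 0.6 -0.1  0.2] [130 124 106]
```

View pics/s13z.png

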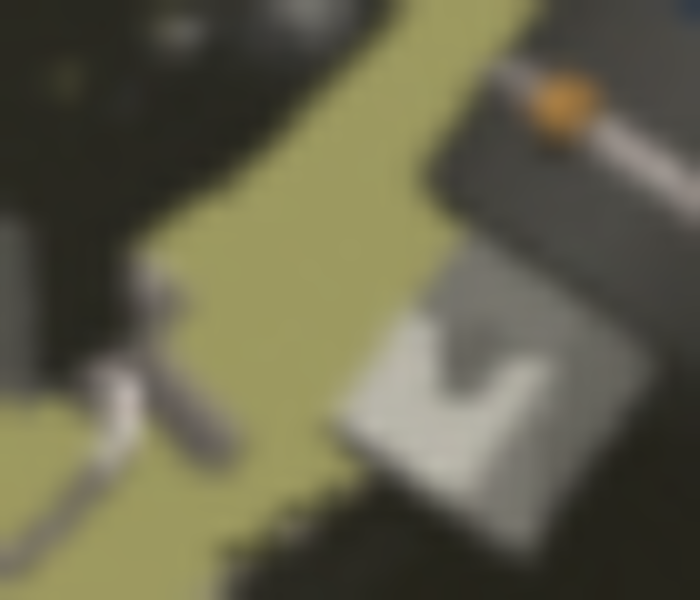

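```bash
cat >> h.py <<'E'
def avg(n=6):
    P=[observe()['position']]
    for _ in range(n): capture("side"); P.append(observe()['position'])
    P=np.array(P); return P.mean(0),P.std(0)
E
python3 - <<'E'
from h import *
m,s=avg(); print(m,s); R=tool()[1]
H=np.array([.5752,-.0092,.1642]); S=H+.012*EZ
ty=np.array([.033,.9995,0])
tgt=S-.042*ty+np.array([0,0,.0473]); print(tgt,(R.T@(tgt-m)*100).round(2))
E
```

```text
[ 0.57364385 -0.10512346  0.23420784] [7.57029498e-05 3.63414395e-04 3.13780478e-04]
[ 0.57357325 -0.05805771  0.22132982] [0.18 4.7  1.29]
```

Run:
```python
from tilt import *
snap("wrist","14");tcp,R,o=tool(); tilt("14",tcp,R); print(tcp*1e3,o['t'])
q,d,K,T=snap("scene","14"); crop(q,310,170,345,200,20,"pics/s14z.png")
```

```text
red top tilt 30.964998864857982 n 954 z at y=4 -16.614613986862835 yrange -2.085206789485038 12.11040914989129 x 0.003373989102090959
ring plane down tilt 20.18824249301413 roll 0.005620228151405333 794 ymin -29.60563425170355 x mid -0.2379806075439408 z at -28 22.583705473053154
[ 573.8 -105.1  234.7] 14.125
```

View pics/s14z.png

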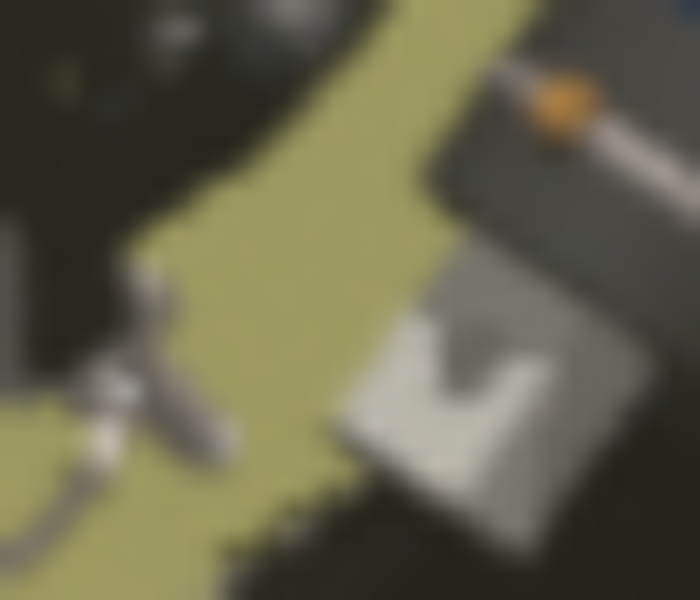

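Call:
{"api": "move_arm", "payload": {
  "targets": [
    [[0.05, 1.6, 0], 0],
    [[0.05, 1.6, 0], 0],
    [[0.05, 1.4, 0.6], 0],
    [[0, 0, 0.65], 0],
    [[0, 0, 0], 0],
    [[0, 0, 0], 0],
    [[0, 0, 0], 0]
  ]
}}

```text
t: 15.05
position: [0.574, -0.0588, 0.2226]
ee_rot: [0.055, 3.141, -0.0]
ft_force: [-0.2, 0.6, -0.5]
grip_width: 0.171
```

Run:
```python
from tilt import *
tcp,R,o=tool(); print(tcp*1e3,o['ft_force'],o['t'],togo([.5736,-.0589,.2217]))
q,d,K,T=snap("scene","15"); crop(q,305,165,345,200,18,"pics/s15z.png")
q,d,K,T=snap("side","15"); crop(q,290,120,360,200,8,"pics/d15z.png")
```

```text
[574.  -58.8 222.6] [-0.2  0.6 -0.5] 15.05 [ 0.  -0.   0.1]
```

View pics/s15z.png

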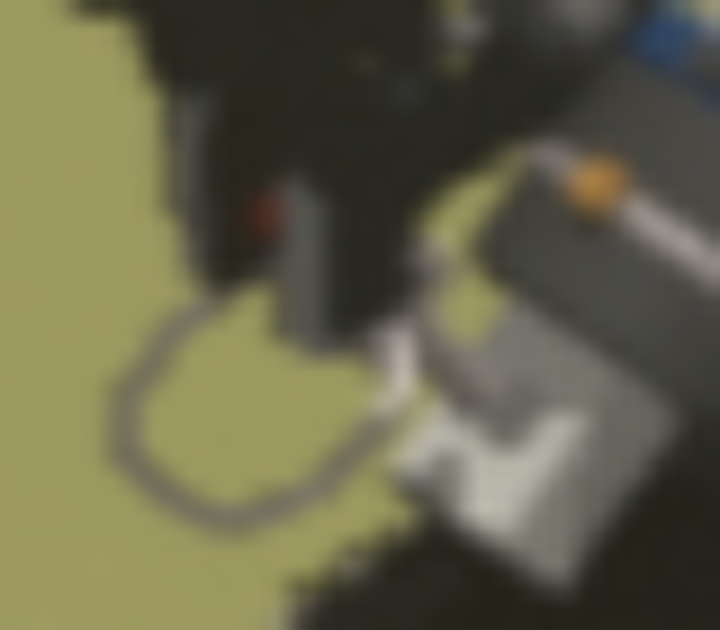

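View pics/d15z.png

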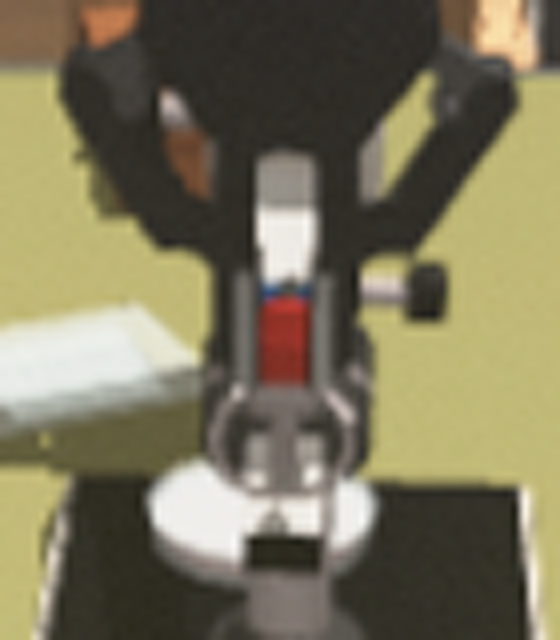

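Call:
{"api": "move_arm", "payload": {
  "targets": [
    [[0, 0.23, 0.38], 0],
    [[0, 0.23, 0.33], 0],
    [[0, 0.23, 0.33], 0],
    [[0, 0, 0], 0]
  ]
}}

```text
t: 15.65
position: [0.574, -0.0513, 0.2116]
ee_rot: [-0.054, -3.141, -0.0]
ft_force: [-0.0, 0.3, -1.6]
grip_width: 0.167
```

Run:
```python
from tilt import *
tcp,R,o=tool(); print(tcp*1e3,o['ft_force'],o['t'])
q,d,K,T=snap("scene","16"); crop(q,305,165,345,200,18,"pics/s16z.png")
```

```text
[574.  -51.3 211.6] [-0.   0.3 -1.6] 15.65
```

View pics/s16z.png

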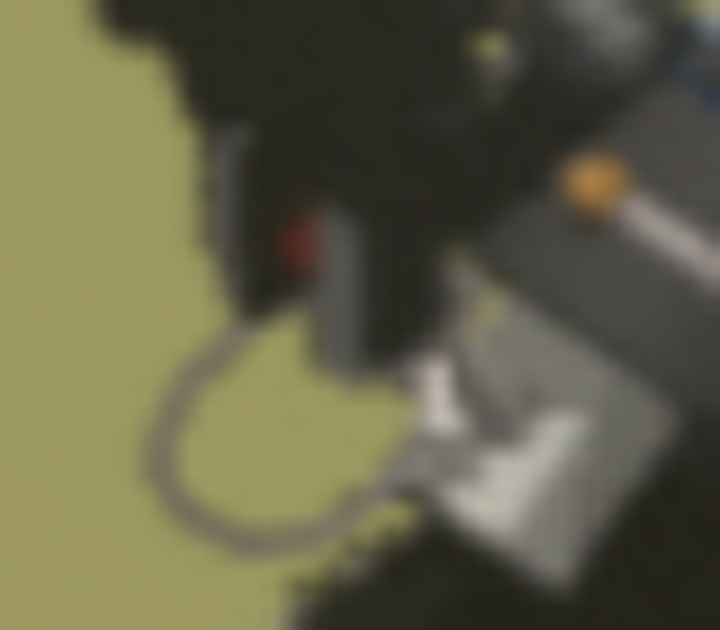

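Call:
{"api": "move_arm", "payload": {
  "targets": [
    [[0, 0.17, 0.25], 0],
    [[0, 0.17, 0.25], 0],
    [[0, 0, 0], 0]
  ]
}}

```text
t: 16.08
position: [0.5742, -0.048, 0.2067]
ee_rot: [-0.054, -3.141, -0.0]
ft_force: [-0.6, -0.6, -1.6]
grip_width: 0.169
```

Call:
{"api": "move_arm", "payload": {
  "targets": [
    [[0, -0.2, 0.13], 0],
    [[0, -0.2, 0.14], 0],
    [[0, 0.17, 0.25], 0],
    [[0, 0, 0], 0]
  ]
}}

```text
t: 16.58
position: [0.5744, -0.05, 0.2023]
ee_rot: [0.054, 3.14, 0.002]
ft_force: [0.1, 4.7, 3.5]
grip_width: 0.17
```

Run:
```python
from tilt import *
snap("wrist","17"); tcp,R,o=tool(); print(tcp*1e3,o['ft_force'],o['t']); tilt("17",tcp,R)
q,d,K,T=snap("scene","17"); crop(q,305,165,345,200,18,"pics/s17z.png")
```

```text
[574.4 -50.  202.2] [1.  4.6 3.7] 16.625
red top tilt 33.65702990486659 n 951 z at y=4 -16.671050372377902 yrange -1.6408070555039436 11.873434744558395 x -0.020419491794537854
ring plane down tilt 23.10074179295925 roll -0.4418824500343851 706 ymin -27.535725882840428 x mid 0.24248309945035373 z at -28 24.884738998160856
```

View pics/s17z.png

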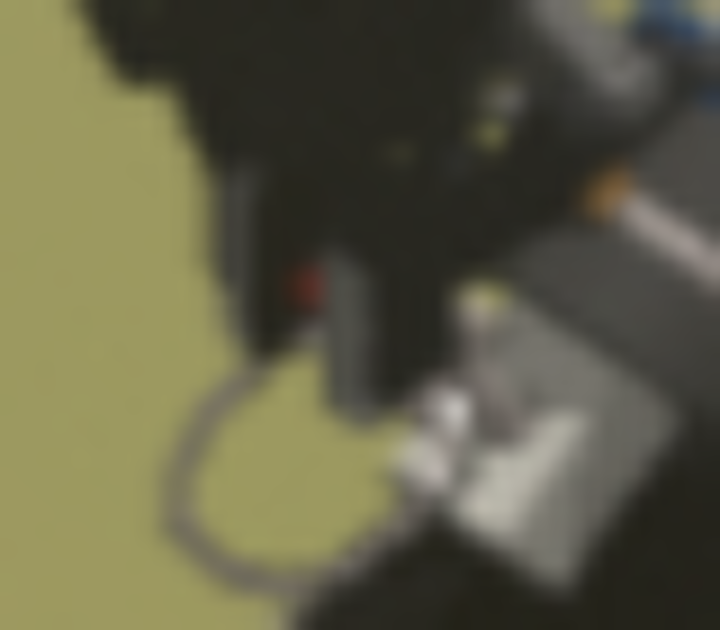

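Call:
{"api": "move_arm", "payload": {
  "targets": [
    [[0, 0.17, 0.25], 0],
    [[0, 0.17, 0.25], 0],
    [[0, 0.17, 0.25], 0],
    [[0, 0, 0], 0]
  ]
}}

```text
t: 17.18
position: [0.5745, -0.0449, 0.1945]
ee_rot: [0.054, 3.141, 0.001]
ft_force: [-0.5, 5.5, 2.1]
grip_width: 0.168
```

Call:
{"api": "move_arm", "payload": {
  "targets": [
    [[0, 0.17, 0.25], 0],
    [[0, 0.17, 0.25], 0],
    [[0, 0.17, 0.25], 0],
    [[0, 0, 0], 0]
  ]
}}

```text
t: 17.68
position: [0.5747, -0.0398, 0.187]
ee_rot: [0.054, 3.141, 0.001]
ft_force: [0.1, 6.1, 3.8]
grip_width: 0.168
```

Run:
```python
from tilt import *
snap("wrist","18"); tcp,R,o=tool(); print(tcp*1e3,o['ft_force'],o['wrist_torque'],o['t']); tilt("18",tcp,R)
q,d,K,T=snap("scene","18"); crop(q,305,165,345,200,18,"pics/s18z.png")
```

```text
[574.7 -39.8 187. ] [0.3 4.3 4.4] [ 1.6 -0.   0. ] 17.725
red top tilt 34.11216796982326 n 949 z at y=4 -16.669135362738107 yrange -2.0679990840941502 12.046310002957647 x -0.0117383616653134
ring plane down tilt 23.190933822883473 roll -0.4257934512104687 704 ymin -27.360840071359167 x mid 0.04469574558665812 z at -28 25.050713437863898
```

View pics/s18z.png

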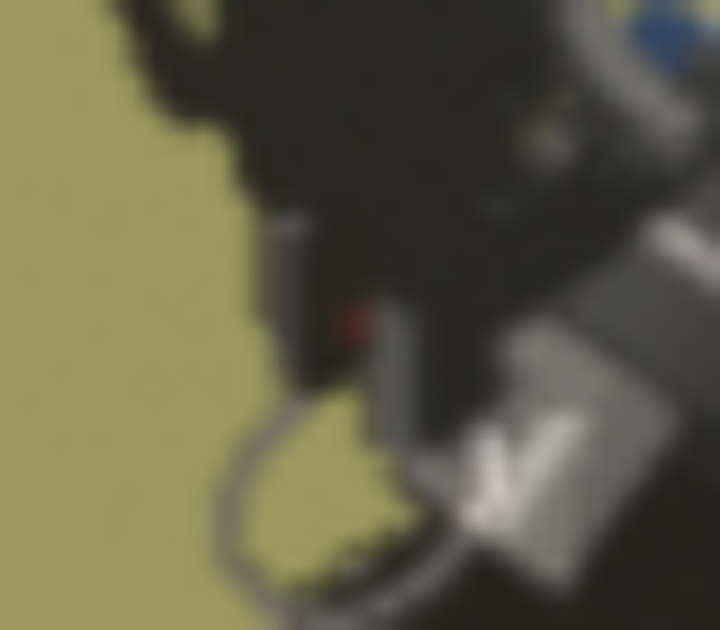

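Call:
{"api": "move_arm", "payload": {
  "targets": [
    [[0, 0.17, 0.25], 0],
    [[0, 0.17, 0.25], 0],
    [[0, 0.17, 0.25], 0],
    [[0, 0.11, 0.16], 0],
    [[0, 0, 0], 0]
  ]
}}

```text
t: 18.4
position: [0.5749, -0.0337, 0.178]
ee_rot: [0.054, 3.14, 0.001]
ft_force: [0.3, 5.4, 4.2]
grip_width: 0.167
```

Call:
{"api": "move_arm", "payload": {
  "targets": [
    [[0, 0.11, 0.16], 0],
    [[0, 0.06, 0.08], 0],
    [[0, 0, 0], 0]
  ]
}}

```text
t: 18.77
position: [0.575, -0.0322, 0.1757]
ee_rot: [0.054, 3.14, 0.0]
ft_force: [-0.3, 4.4, 5.0]
grip_width: 0.17
```

Call:
{"api": "move_arm", "payload": {
  "targets": [
    [[0, 0.06, 0.08], 0],
    [[0, 0.06, 0.08], 0],
    [[0, 0, 0], 0]
  ]
}}

```text
t: 19.15
position: [0.5751, -0.0321, 0.1756]
ee_rot: [0.055, 3.139, -0.003]
ft_force: [-2.7, -1.2, 13.8]
grip_width: 0.167
```

Run:
```python
from tilt import *
snap("wrist","19"); tcp,R,o=tool(); print(tcp*1e3,o['ft_force'],o['wrist_torque'],o['t']); tilt("19",tcp,R)
q,d,K,T=snap("scene","19"); crop(q,305,165,345,200,18,"pics/s19z.png")
```

```text
[575.1 -32.1 175.5] [-3.1 -1.3 13.7] [0.2 0.8 0.1] 19.2
red top tilt 33.288316164626956 n 959 z at y=4 -16.75348236065103 yrange -1.7502300520197522 11.53231227986102 x -0.019343480070037836
ring plane down tilt 23.60367240975159 roll -0.4987433363484968 714 ymin -27.536174449130847 x mid 0.1918333231509166 z at -28 24.86111374116168
```

View pics/s19z.png

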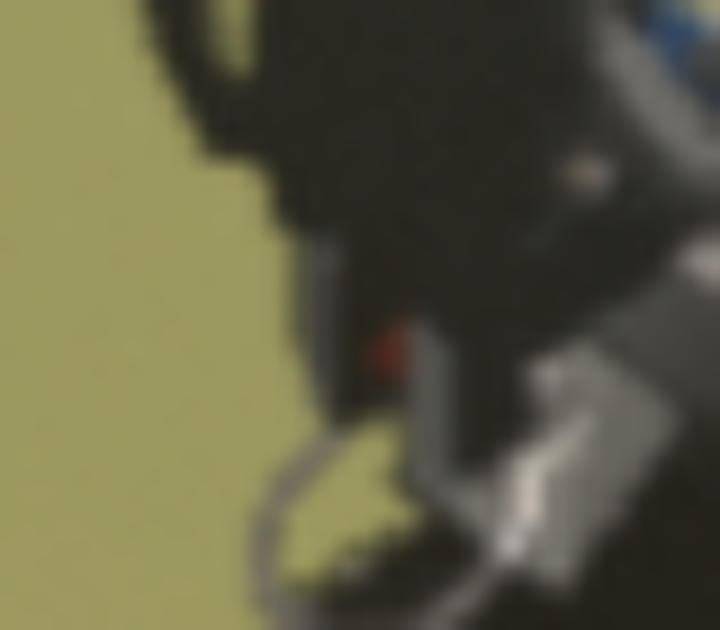

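Call:
{"api": "move_arm", "payload": {
  "targets": [
    [[0, 0, -0.05], 0],
    [[0, 0, 0], 0],
    [[0, 0, 0], 0],
    [[0, 0, 0], 0]
  ],
  "hand": 0.2
}}

```text
t: 19.75
position: [0.5748, -0.0312, 0.1739]
ee_rot: [-0.054, -3.141, 0.0]
ft_force: [-0.5, 0.3, 0.9]
grip_width: 0.399
```

Call:
{"api": "move_arm", "payload": {
  "targets": [
    [[0, 0, -1], 0],
    [[0, 0, -2], 0],
    [[0, 0, -2], 0],
    [[0, 0, -1], 0],
    [[0, 0, 0], 0],
    [[0, 0, 0], 0]
  ]
}}

```text
t: 20.5
position: [0.5747, -0.0311, 0.2334]
ee_rot: [-0.054, -3.14, -0.0]
ft_force: [-0.2, -0.0, -0.1]
grip_width: 0.4
```

Run:
```python
from tilt import *
snap("wrist","20"); tcp,R,o=tool(); print(tcp*1e3,o['ft_force'],o['t'],o['grip_width'])
q,d,K,T=snap("scene","20"); crop(q,305,155,355,205,14,"pics/s20z.png")
q,d,K,T=load("wrist","20"); cv2.imwrite("pics/wrist20.png",q[:,:,::-1])
```

```text
[574.6 -31.1 233.3] [-0.3  0.1  1. ] 20.55 0.401104989435811
```

View pics/s20z.png

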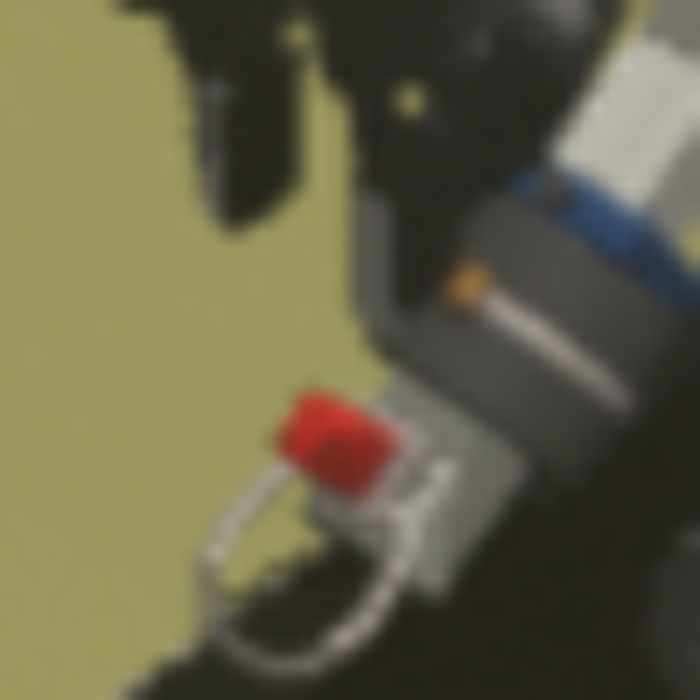

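View pics/wrist20.png

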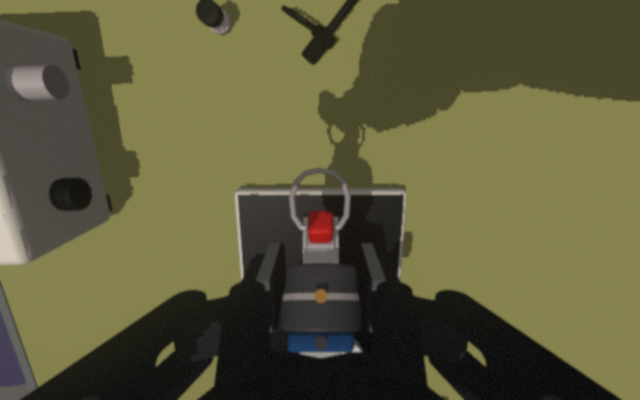

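```bash
cat > home.py <<'E'
from h import *
np.set_printoptions(suppress=True,precision=2,linewidth=150)
H=np.array([.5752,-.0092,.1642])
def home(tag):
    p,d,K,T=load("wrist",tag); B=(cloud(p,d,K,T)-H)@RH*1e3; hsv=cv2.cvtColor(p,cv2.COLOR_RGB2HSV)
    m=((hsv[...,0]<8)|(hsv[...,0]>172))&(hsv[...,1]>150); m[:,:280]=0;m[:,360:]=0
    Q=B[m]; t=Q[Q[:,2]>np.percentile(Q[:,2],60)-2]; A=np.c_[t[:,:2],np.ones(len(t))]; c=np.linalg.lstsq(A,t[:,2],rcond=None)[0]
    print("head n",len(Q),"top med",np.median(t,0),"min",t.min(0),"max",t.max(0),"tilt deg",np.degrees(np.arctan(c[:2])))
    k=(np.abs(B[...,1])<26)&(B[...,0]<-16)&(B[...,0]>-60)&(B[...,2]>2)&(B[...,2]<30)&(hsv[...,1]<90)
    W=B[k]; print("ring n",len(W)); 
    if len(W): 
        f=W[W[:,0]<W[:,0].min()+4]; print("bow",np.median(f,0),W[:,0].min(),"y",W[:,1].min(),W[:,1].max()); c=np.polyfit(W[:,0],W[:,2],1); print("ring slope",np.degrees(np.arctan(-c[0])))
    g=(np.abs(B[...,1])<3)&(B[...,0]<60)&(B[...,0]>14)&(B[...,2]>12)&(B[...,2]<17); print("weight top x from",B[g][:,0].min(),B[g][:,0].max())
    b=(np.abs(B[...,1])<8)&(B[...,0]<17)&(B[...,0]>11)&(B[...,2]<4)&(B[...,2]>-4); print("boom top z",np.median(B[b][:,2]) if b.any() else None)
E
python3 -c "
from home import *
home('20')"
```

```text
head n 755 top med [-4.64 -0.53 34.55] min [-13.08  -7.98  32.51] max [ 62.55   7.74 225.79] tilt deg [54.83  0.84]
ring n 703
bow [-49.9   -0.9   10.58] -52.838002952032674 y -22.665918093239654 20.911306627186057
ring slope 3.6700793323207885
weight top x from 17.108064437545597 58.29593012682262
boom top z -0.24168897445677862
```

Run:
```python
from home import *
p,d,K,T=load("wrist","20"); B=(cloud(p,d,K,T)-H)@RH*1e3; hsv=cv2.cvtColor(p,cv2.COLOR_RGB2HSV)
crop(p,280,160,360,280,6,"pics/w20c.png")
for v in range(166,268,2): print(v,B[v,320],p[v,320])
m=((hsv[...,0]<8)|(hsv[...,0]>172))&(hsv[...,1]>150)&(B[...,2]<40)&(B[...,2]>25)&(np.abs(B[...,0])<20)
t=B[m]; t=t[t[:,0]<2]; 
for lo in range(-14,10,2):
    s=t[(t[:,0]>=lo)&(t[:,0]<lo+2)]; print(lo,len(s),np.median(s,0) if len(s) else '')
```

```text
166 [-114.24   -0.56 -119.38] [128 124  76]
168 [-52.38  -0.54  10.7 ] [99 93 76]
170 [-51.04  -0.54  10.16] [91 87 81]
172 [-49.53  -0.54   9.99] [97 93 75]
174 [-106.93   -0.56 -125.96] [128 124  79]
176 [-105.39   -0.56 -128.38] [134 129  78]
178 [-102.81   -0.56 -128.34] [135 131  80]
180 [-100.99   -0.56 -130.12] [133 128  77]
182 [ -99.66   -0.56 -133.16] [132 128  78]
184 [ -96.93   -0.56 -132.75] [111 106  65]
186 [ -95.16   -0.56 -134.77] [79 75 51]
188 [ -91.1    -0.56 -130.86] [85 83 70]
190 [ -85.6    -0.56 -122.96] [120 116 106]
192 [ -82.64   -0.56 -121.59] [162 153 142]
194 [ -79.8    -0.56 -120.47] [140 134 123]
196 [ -78.01   -0.56 -122.23] [61 55 52]
198 [ -76.02   -0.55 -123.47] [51 47 45]
200 [ -73.89   -0.55 -124.31] [50 46 45]
202 [ -72.07   -0.55 -126.07] [51 47 45]
204 [ -70.11   -0.55 -127.47] [51 48 46]
206 [ -67.82   -0.55 -127.85] [52 46 45]
208 [ -65.96   -0.55 -129.61] [52 47 45]
210 [ -64.28   -0.55 -131.97] [75 39 33]
212 [-12.33  -0.53  32.84] [122  28  23]
214 [-10.47  -0.53  34.76] [141  30  23]
216 [-9.32 -0.53 34.29] [144  32  28]
218 [-7.64 -0.53
[... 460 characters left out ...]
67] [146  56  53]
244 [ 4.18 -0.53 14.37] [143 121 119]
246 [ 5.25 -0.53 13.  ] [155 143 140]
248 [ 6.53 -0.53 12.69] [140 129 126]
250 [ 6.9  -0.53  7.25] [128 119 116]
252 [ 7.01 -0.53 -0.02] [107 102  97]
254 [ 8.61 -0.53  1.13] [101  97  92]
256 [ 9.67 -0.53 -0.88] [101 100  93]
258 [11.19 -0.53 -0.11] [102  99  93]
260 [12.6  -0.53  0.1 ] [102  99  95]
262 [13.89 -0.53 -0.51] [90 86 82]
264 [17.22 -0.52 14.01] [56 53 51]
266 [18.62 -0.52 14.94] [56 54 53]
-14 31 [-12.71  -0.53  33.26]
-12 70 [-10.81  -0.53  33.96]
-10 73 [-9.01 -0.53 34.32]
-8 75 [-6.89  0.08 34.5 ]
-6 76 [-4.92 -0.53 34.79]
-4 73 [-2.84  0.08 35.04]
-2 80 [-0.94 -0.53 34.99]
0 108 [ 1.14 -0.53 34.04]
2 0 
4 0 
6 0 
8 0
```

View pics/w20c.png

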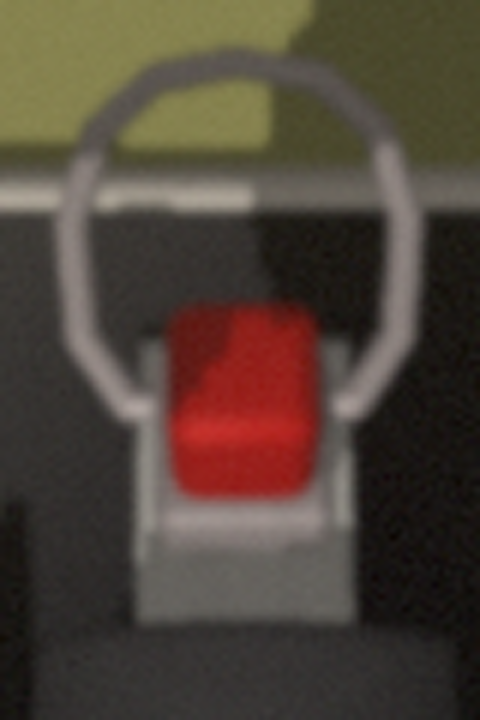

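Call:
{"api": "move_arm", "payload": {
  "targets": [
    [[0, -1.3, 0], 0],
    [[0, -1.3, 0], 0],
    [[0, 0, 2.5], 0],
    [[0, 0, 2.5], 0],
    [[0, 0, 2.2], 0],
    [[0, 0, 0], 0],
    [[0, 0, 0], 0]
  ],
  "hand": 0.32
}}

```text
t: 21.48
position: [0.5742, -0.0576, 0.1632]
ee_rot: [0.055, 3.14, -0.0]
ft_force: [0.5, 0.0, 0.6]
grip_width: 0.339
```

Run:
```python
from home import *
snap("wrist","21"); tcp,R,o=tool(); print(tcp*1e3,o['ft_force'],o['t'],o['grip_width'])
q,d,K,T=snap("scene","21"); crop(q,305,155,355,205,14,"pics/s21z.png")
q,d,K,T=snap("side","21"); crop(q,290,120,360,200,8,"pics/d21z.png")
q,d,K,T=load("wrist","21"); cv2.imwrite("pics/wrist21.png",q[:,:,::-1])
```

```text
[574.38 -57.55 163.45] [ 0.64 -0.17  0.1 ] 21.525 0.33723627665431566
```

View pics/s21z.png

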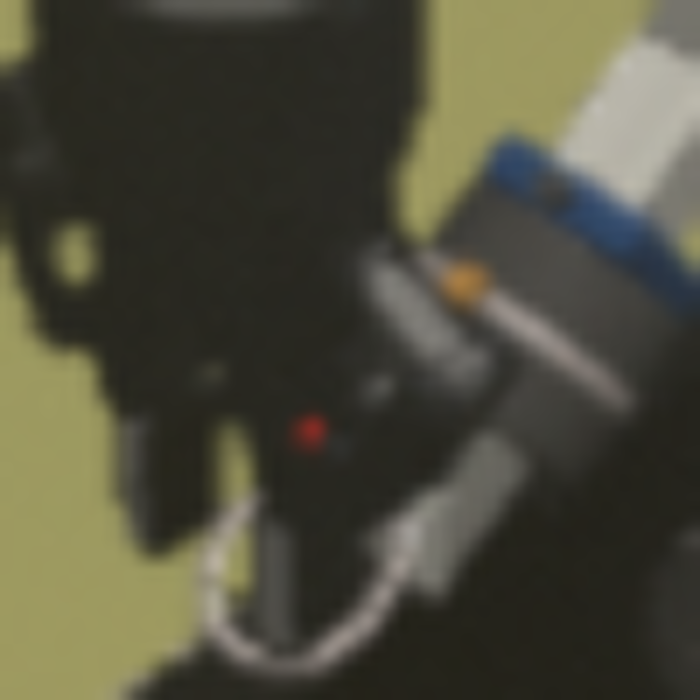

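View pics/wrist21.png

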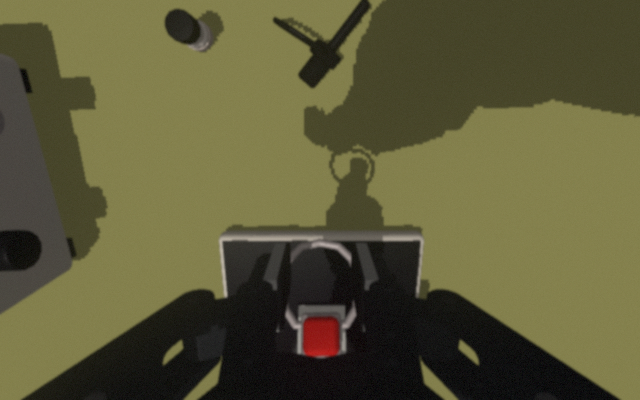

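View pics/d21z.png

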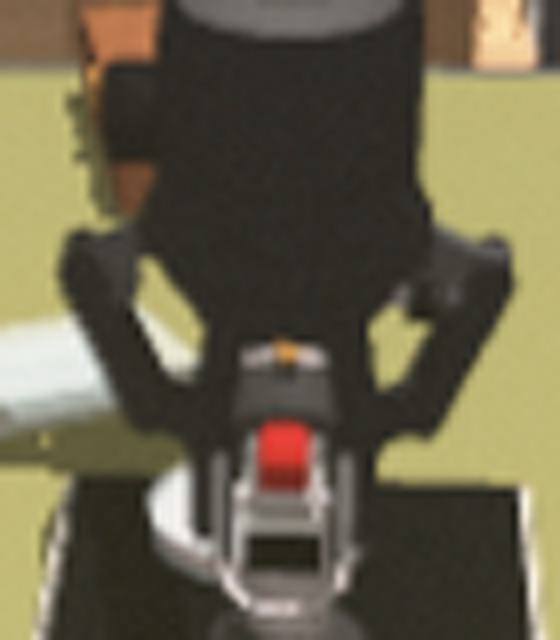

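Run:
```python
from grip import *
tcp,R,o=tool()
p,B=toolX("wrist","21",tcp,R)
for v in (246,252,260,270,280):
    print(v,[(u,B[v,u].round(0).tolist()) for u in list(range(262,296,3))+list(range(346,384,3))])
```

```text
246 [(262, [-56.0, 58.0, 144.0]), (265, [-53.0, 58.0, 143.0]), (268, [-50.0, 58.0, 144.0]), (271, [-47.0, 59.0, 145.0]), (274, [-21.0, -10.0, -7.0]), (277, [-19.0, -10.0, -7.0]), (280, [-18.0, -10.0, -7.0]), (283, [-17.0, -10.0, -8.0]), (286, [-15.0, -10.0, -7.0]), (289, [-14.0, -8.0, -4.0]), (292, [-27.0, 58.0, 143.0]), (295, [-24.0, 58.0, 144.0]), (346, [25.0, 58.0, 143.0]), (349, [28.0, 58.0, 144.0]), (352, [15.0, -9.0, -5.0]), (355, [16.0, -10.0, -7.0]), (358, [17.0, -10.0, -7.0]), (361, [18.0, -10.0, -8.0]), (364, [20.0, -10.0, -7.0]), (367, [21.0, -9.0, -6.0]), (370, [48.0, 58.0, 144.0]), (373, [51.0, 58.0, 144.0]), (376, [54.0, 58.0, 144.0]), (379, [57.0, 59.0, 145.0]), (382, [59.0, 58.0, 144.0])]
252 [(262, [-56.0, 64.0, 143.0]), (265, [-53.0, 65.0, 144.0]), (268, [-50.0, 64.0, 144.0]), (271, [-47.0, 64.0, 144.0]), (274, [-20.0, -10.0, -14.0]), (277, [-19.0, -10.0, -14.0]), (280, [-17.0, -10.0, -13.0]), (283, [-16.0, -10.0, -13.0]), (286, [-15.0, -10.0, -14.0]), (289, [-14.0, -6.0, -5.0]), (292, [-15.0, 4.0, 16.0]), (295, [-13.0, 4.0, 16.0]), (346, [14.0, 4.0, 16.0]), (349, [
[... 1799 characters left out ...]
-39.0]), (265, [-20.0, -10.0, -37.0]), (268, [-19.0, -10.0, -38.0]), (271, [-18.0, -10.0, -37.0]), (274, [-17.0, -10.0, -37.0]), (277, [-16.0, -10.0, -37.0]), (280, [-15.0, -10.0, -37.0]), (283, [-14.0, -6.0, -29.0]), (286, [-14.0, -0.0, -21.0]), (289, [-14.0, 7.0, -9.0]), (292, [-28.0, 95.0, 144.0]), (295, [-25.0, 95.0, 145.0]), (346, [26.0, 94.0, 142.0]), (349, [29.0, 95.0, 144.0]), (352, [15.0, 6.0, -9.0]), (355, [15.0, -0.0, -20.0]), (358, [15.0, -6.0, -30.0]), (361, [15.0, -10.0, -37.0]), (364, [16.0, -9.0, -36.0]), (367, [17.0, -10.0, -37.0]), (370, [18.0, -10.0, -37.0]), (373, [19.0, -10.0, -38.0]), (376, [20.0, -10.0, -37.0]), (379, [21.0, -11.0, -39.0]), (382, [22.0, -11.0, -39.0])]
```

Call:
{"api": "move_arm", "payload": {
  "targets": [
    [[0.05, 0.1, 0.9], 0],
    [[0, 0.15, 0.9], 0],
    [[0, 0.08, 0.44], 0],
    [[0, 0.34, 0.38], 0],
    [[0, 0, 0], 0]
  ]
}}

```text
t: 22.25
position: [0.5735, -0.0501, 0.1355]
ee_rot: [-0.054, -3.14, 0.0]
ft_force: [1.5, -0.6, 0.6]
grip_width: 0.336
```

Run:
```python
from home import *
tcp,R,o=tool(); print(tcp*1e3,o['ft_force'],o['t'],o['grip_width'])
q,d,K,T=snap("scene","22"); crop(q,305,155,355,205,14,"pics/s22z.png")
```

```text
[573.49 -50.14 135.5 ] [ 1.52 -0.6   0.59] 22.25 0.3363951367810687
```

View pics/s22z.png

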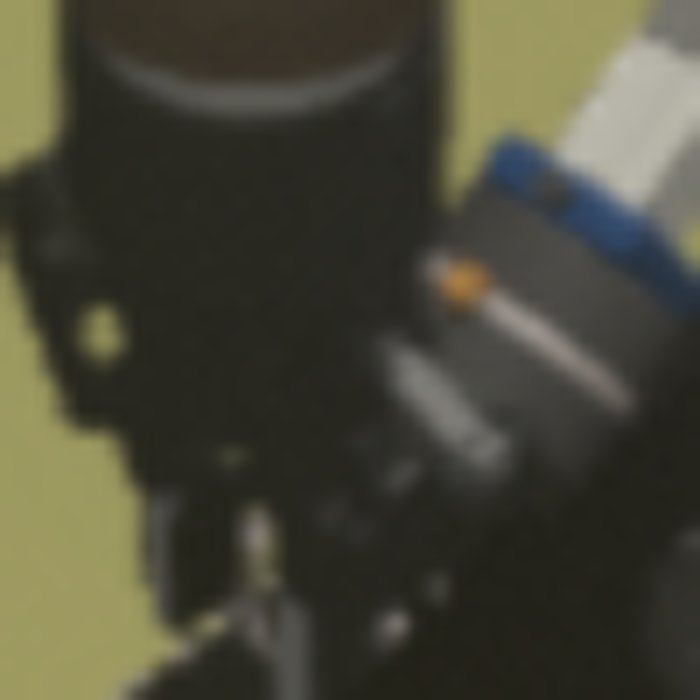

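Run:
```python
from home import *
q,d,K,T=snap("side","22"); crop(q,290,130,360,210,8,"pics/d22z.png")
q,d,K,T=snap("wrist","22"); crop(q,220,200,420,400,3,"pics/w22.png")
```

```text
(no output)
```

View pics/d22z.png

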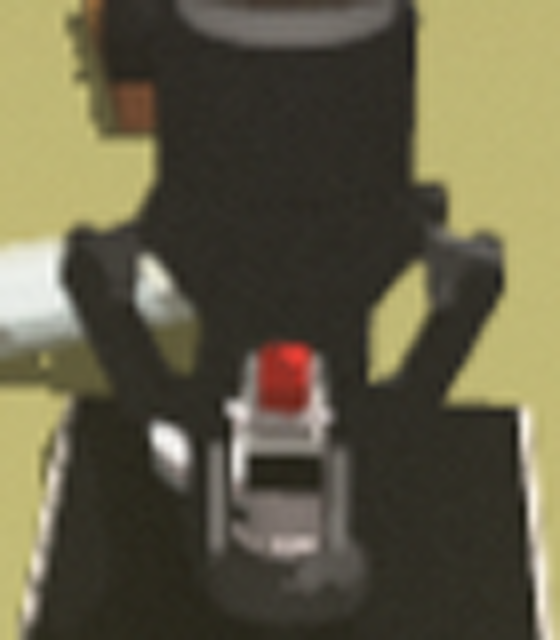

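View pics/w22.png

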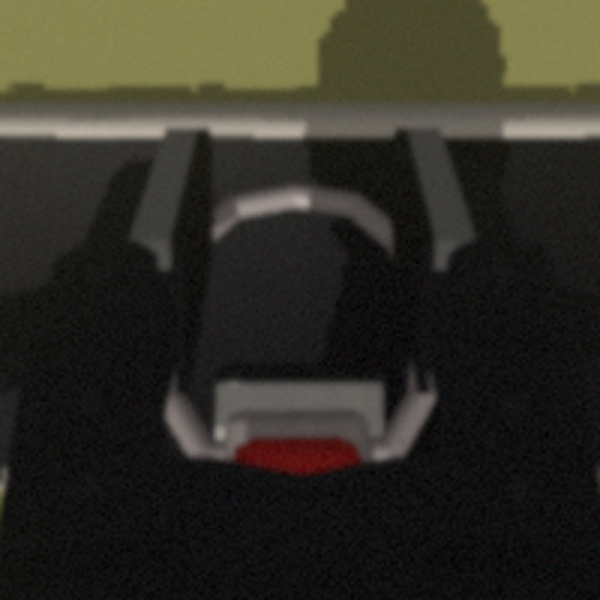

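Call:
{"api": "move_arm", "payload": {
  "targets": [
    [[0, 0.4, 0.32], 0],
    [[0, 0.4, 0.25], 0],
    [[0, 0.2, 0.1], 0],
    [[0, 0, 0], 0],
    [[0, 0, 0], 0]
  ]
}}

```text
t: 23.02
position: [0.5741, -0.0404, 0.1293]
ee_rot: [0.054, 3.141, 0.0]
ft_force: [0.0, -0.7, 0.3]
grip_width: 0.341
```

Run:
```python
from home import *
tcp,R,o=tool(); print(tcp*1e3,o['ft_force'],o['t'],o['grip_width'])
q,d,K,T=snap("side","23"); crop(q,290,130,360,210,8,"pics/d23z.png")
q,d,K,T=snap("wrist","23"); crop(q,220,200,420,400,3,"pics/w23.png")
```

```text
[574.07 -40.36 129.31] [ 0.05 -0.66  0.29] 23.025 0.34061934130327803
```

View pics/d23z.png

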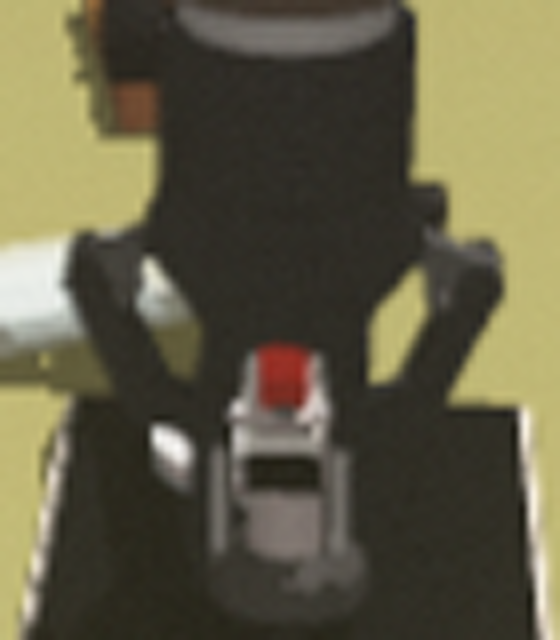

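View pics/w23.png

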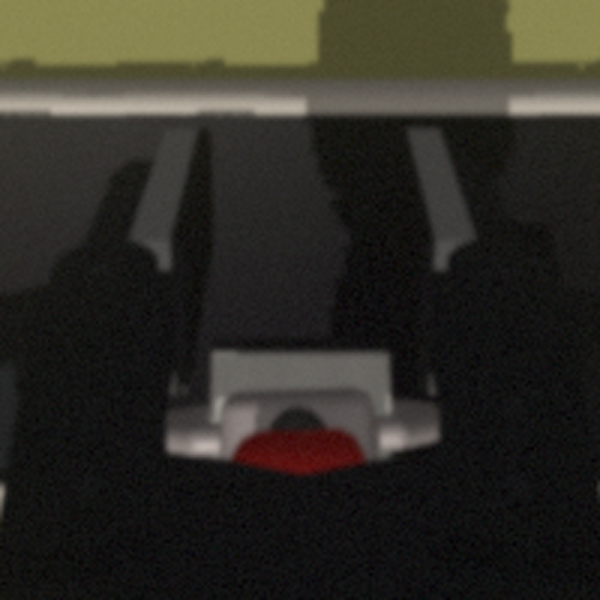

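Call:
{"api": "move_arm", "payload": {
  "targets": [
    [[0, -1.0, -0.2], 0],
    [[0, -2.0, -0.5], 0],
    [[0, -1, -2.5], 0],
    [[0, 0, -3], 0],
    [[0, 1.5, -3], 0],
    [[0, 1.5, -1], 0],
    [[0, 0, 0], 0],
    [[0, 0, 0], 0]
  ]
}}

```text
t: 24.12
position: [0.5734, -0.0507, 0.2299]
ee_rot: [-0.054, -3.139, 0.0]
ft_force: [-0.2, 0.7, -0.3]
grip_width: 0.342
```

Run:
```python
from home import *
tcp,R,o=tool(); print(tcp*1e3,o['ft_force'],o['t'],o['grip_width'])
q,d,K,T=snap("side","24"); crop(q,290,130,360,210,8,"pics/d24z.png")
q,d,K,T=snap("scene","24"); crop(q,305,155,355,205,14,"pics/s24z.png")
q,d,K,T=snap("wrist","24"); cv2.imwrite("pics/w24.png",q[:,:,::-1])
B=(cloud(q,d,K,T)-H)@RH*1e3
for u in (320,):
  for v in range(190,300,2): print(v,B[v,u],q[v,u])
```

```text
[573.4  -50.67 229.89] [-0.21  0.72 -0.29] 24.125 0.34233001972200583
190 [-107.91    0.34 -125.76] [131 127  78]
192 [-105.84    0.34 -127.01] [131 128  78]
194 [-103.6     0.34 -127.83] [129 127  76]
196 [-101.68    0.34 -129.53] [130 126  77]
198 [ -99.77    0.34 -131.31] [129 125  76]
200 [ -97.63    0.34 -132.44] [110 106  66]
202 [ -95.79    0.34 -134.5 ] [75 73 46]
204 [ -93.69    0.34 -135.83] [81 78 62]
206 [ -87.59    0.33 -124.71] [94 90 81]
208 [ -84.5     0.33 -122.66] [125 117 109]
210 [ -81.6     0.32 -121.08] [152 145 133]
212 [ -79.44    0.32 -121.87] [112 107  99]
214 [ -77.24    0.32 -122.54] [49 48 44]
216 [ -74.91    0.32 -122.76] [46 45 42]
218 [ -73.08    0.32 -124.72] [48 47 43]
220 [ -71.43    0.32 -127.38] [45 43 39]
222 [ -69.06    0.32 -127.46] [47 44 40]
224 [ -67.37    0.32 -130.12] [45 45 42]
226 [ -65.3     0.32 -131.41] [47 46 43]
228 [ -62.88    0.32 -131.26] [49 45 43]
230 [ -60.95    0.32 -133.13] [46 42 40]
232 [ -58.82    0.32 -134.21] [46 43 40]
234 [ -56.86    0.32 -136.02] [45 44 41]
236 [ -54.79    0.32 -137.45] [41 38 38]
238 [ -52.77    0.3
[... 440 characters left out ...]
262 [-0.47  0.2  34.27] [158  32  29]
264 [ 0.71  0.2  34.02] [160  32  29]
266 [ 1.8   0.2  33.07] [163  35  33]
268 [ 3.14  0.2  34.08] [170  33  31]
270 [ 4.21  0.2  32.88] [176  32  29]
272 [ 5.4   0.2  32.76] [164  33  25]
274 [ 5.98  0.21 26.8 ] [142  37  33]
276 [ 5.99  0.21 14.38] [140 100  97]
278 [ 6.95  0.21 10.74] [142 131 127]
280 [8.17 0.21 9.56] [111 104 101]
282 [ 8.64  0.22 -0.92] [98 94 91]
284 [10.12  0.22  0.42] [100  98  94]
286 [11.47  0.22  0.33] [99 97 91]
288 [12.79  0.22 -0.25] [101  97  94]
290 [14.13  0.22 -0.65] [100  98  93]
292 [15.49  0.22 -0.35] [74 72 67]
294 [17.5   0.21 13.94] [48 44 47]
296 [18.79  0.21 14.68] [54 51 51]
298 [20.    0.21 13.58] [57 53 53]
```

View pics/d24z.png

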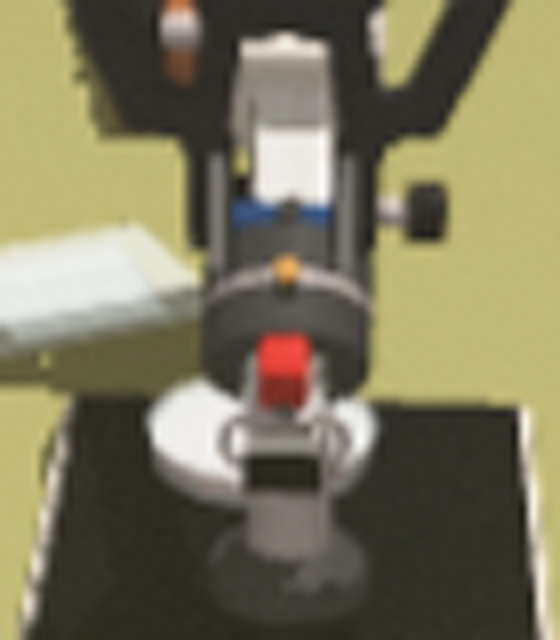

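View pics/s24z.png

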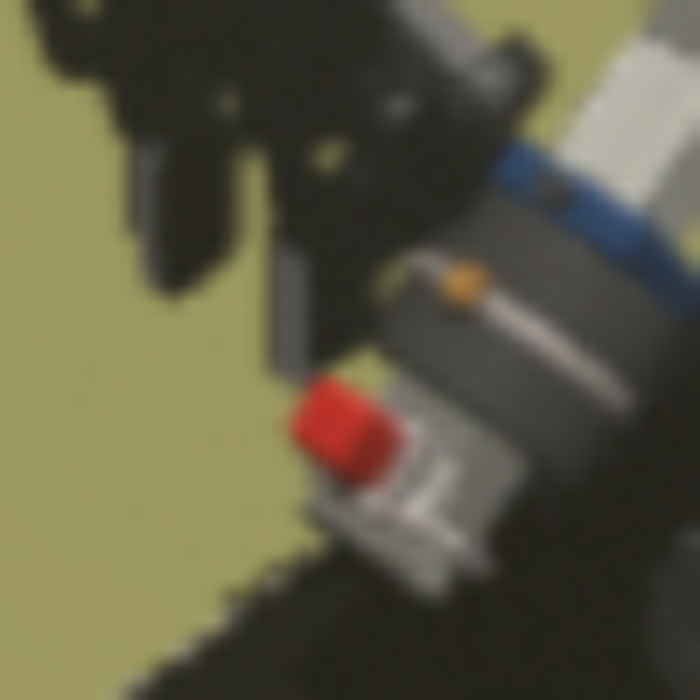

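View pics/w24.png

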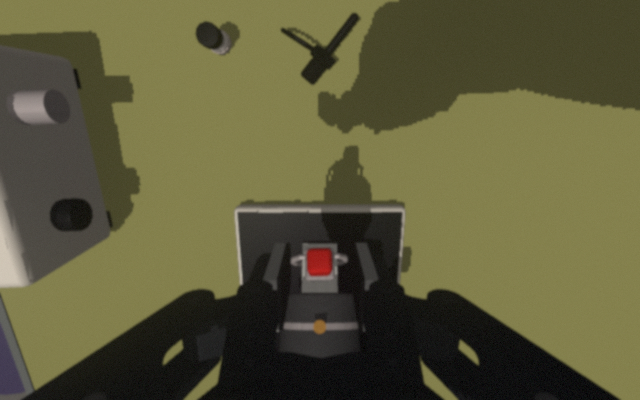

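Run:
```python
from home import *
p,d,K,T=load("scene","24")
c=lambda X:(np.array(proj(H+RH@(np.array(X)/1e3),K,T))+.5-[305,155])*14
for th in (0,.3,.6,1.05,1.75):
    print(th,[c([-8-r*np.sin(th),y,6-r*np.cos(th)]).round(0) for r,y in ((4,-14),(12,-20),(28,-20),(38,-12),(42,0))])
B=(cloud(p,d,K,T)-H)@RH*1e3
for cx,cy in ((400,510),(440,535),(470,555),(490,570)):
    u,v=int(round(cx/14+305-.5)),int(round(cy/14+155-.5)); print(cx,cy,B[v,u],p[v,u])
crop(p,318,180,348,202,26,"pics/s24y.png")
```

```text
0 [array([425., 520.]), array([460., 546.]), array([490., 568.]), array([480., 564.]), array([447., 542.])]
0.3 [array([421., 524.]), array([450., 559.]), array([465., 599.]), array([447., 605.]), array([410., 587.])]
0.6 [array([417., 528.]), array([438., 569.]), array([437., 624.]), array([410., 638.]), array([369., 623.])]
1.05 [array([411., 531.]), array([420., 578.]), array([397., 644.]), array([355., 666.]), array([308., 653.])]
1.75 [array([405., 528.]), array([401., 572.]), array([351., 631.]), array([292., 648.]), array([239., 634.])]
400 510 [ -9.67 -11.3    8.07] [143 136 129]
440 535 [ -9.31 -18.42  -0.47] [139 134 127]
470 555 [ -8.26 -22.3   -6.66] [107 101  95]
490 570 [  -2.26   60.01 -170.02] [52 50 43]
```

View pics/s24y.png

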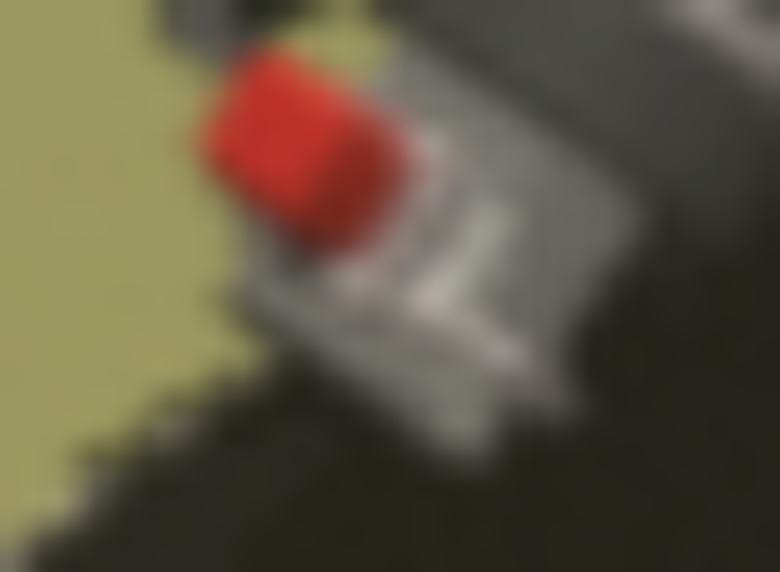

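Call:
{"api": "move_arm", "payload": {
  "targets": [
    [[0, -1, -2.5], 0],
    [[0, -1, -2.5], 0],
    [[0, 0, 0], 0],
    [[0, 0, 0], 0]
  ]
}}

```text
t: 24.78
position: [0.5729, -0.0704, 0.2802]
ee_rot: [-0.055, -3.14, -0.0]
ft_force: [-0.1, -0.4, 0.6]
grip_width: 0.337
```

Run:
```python
from home import *
tcp,R,o=tool(); print(tcp*1e3,o['ft_force'],o['t'])
q,d,K,T=snap("scene","25"); cv2.imwrite("pics/s25.png",q[:,:,::-1])
q,d,K,T=snap("wrist","25"); B=(cloud(q,d,K,T)-H)@RH*1e3
hsv=cv2.cvtColor(q,cv2.COLOR_RGB2HSV)
m=((hsv[...,0]<8)|(hsv[...,0]>172))&(hsv[...,1]>150)&(B[...,2]>30)&(B[...,2]<40)&(np.abs(B[...,0])<20)
t=B[m]; print("head",t.min(0),t.max(0),np.median(t,0)); s=t[np.abs(t[:,0]+1)<4]; c=np.polyfit(s[:,0],s[:,2],1); print("tilt",np.degrees(np.arctan(c[0])))
g=(np.abs(B[...,1])<3)&(B[...,0]<75)&(B[...,0]>14)&(B[...,2]>12)&(B[...,2]<17); print("weight",B[g][:,0].min(),B[g][:,0].max())
```

```text
[572.93 -70.43 280.22] [-0.13 -0.36  0.61] 24.775
head [-8.91 -7.85 30.13] [ 6.1   7.15 35.13] [-0.88  0.06 33.3 ]
tilt 0.3135596127496463
weight 16.554393217889558 67.9447090022521
```

View pics/s25.png

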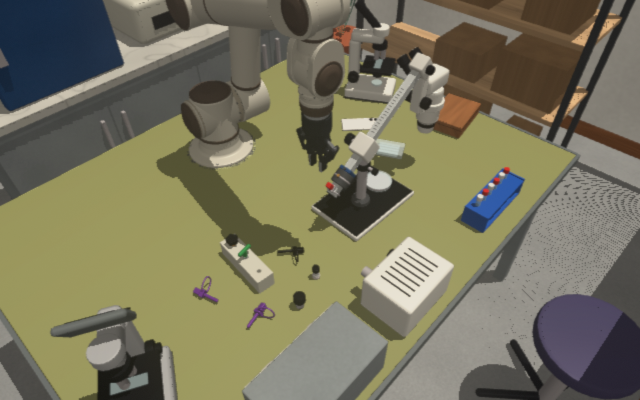

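```bash
python3 -c "
from cell import *
print(close_job())"
```

```text
the job is handed in; nothing more can be done
None
```

The job is done and handed in at about 25 s of the 56 s allowed; the last pictures show everything where it was asked for.

**What I did**
- **Counterweight:** I pushed it up the boom with the shut fingers until it reached the blue collar. The force rose to about 17 N there.
- **Pin:** The tool only points straight down. So I drew the pin almost out of the block and tilted it in the grip, using the block's hole as a pivot. I then slid it into the boom along the hole's slant until the shoulder sat on the top face, and let go.
- **Ring:** I spread the fingers either side of the pin's head and pushed the ring down until it snapped shut round the boom's lower end.

**What the last checks showed**
- **Counterweight:** its lower face is at x of about 16.6 to 17.3 mm, where 17 mm means against the collar.
- **Pin:** the head top is about 33 to 34 mm above the boom's top face (34 mm nominal) and tilts about 0.3° from the hole's axis. It sits about 1 mm down-slope, within the hole's play.
- **Ring:** its side wire lies where a fully shut ring should. The bow under the boom was hidden from the cameras, so I did not see it cross the point.
- **Bench:** the other things look unmoved in the last scene picture; I compared by eye only. The gripper is clear of everything.

**One reading that disagreed:** just after I let go, the pin leaned about 6° down-slope under the open ring's weight. It was straight again once the ring had shut.

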